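# Put up the tea tasting porcelain

## Task

Put the rinsed tasting porcelain up, ready for the next session: stand each lidded cup upright in the bowl of its size (the larger cup in the larger bowl, the smaller in the smaller) with its own lid seated on it, and nest the single sipping cup upright, fully home, in the top of the stack of sipping cups. The bowls and the stack stay standing where they are. It is porcelain, so set each piece down gently, never dropping it, and leave the timer and the wooden sample tray alone.

Things in the scene. Friction and masses are not known exactly. Their poses are not given: they have to be found in the camera images.
- cup_large_centre (a point): The larger lidded tasting cup, without its lid: white porcelain, upright, straight round body 66 mm across and 66 mm high, wall 4 mm, open on top (inside 58 mm across, inner floor 6 mm up), with a small ear handle that reaches 53 mm from the axis, between 26 and 58 mm above the cup's underside, and three small grey notches in the rim opposite the handle. The point is on its axis, half-way up (33 mm above its underside); z up, +x towards the handle. About 170 g.
- cup_small_centre (a point): The smaller lidded tasting cup, without its lid: the same shape, body 53 mm across and 54 mm high, wall 3.5 mm (inside 46 mm across), ear handle reaching 43 mm from the axis, between 20 and 48 mm above its underside. The point is on its axis, half-way up (27 mm above its underside); z up, +x towards the handle. About 100 g.
- lid_large_centre (a point): The lid of the larger cup, right way up: white porcelain disc 71 mm across. Heights are from its lowest point: a flange 46 mm across (40 mm at its tapered lower end), 0 to 7 mm, goes inside the cup's rim, the disc's underside at 7 mm rests on the rim; low dome up to 18 mm; round knob 22 mm across, widest from 25 to 33 mm, top at 36 mm. The point is on its axis at 18 mm; z up. About 60 g.
- lid_small_centre (a point): The lid of the smaller cup: the same shape and the same heights as the large one, disc 58 mm across, flange 35 mm across (29 mm at its lower end) and 7 mm deep, knob 16 mm across. The point is on its axis, 18 mm above its lowest point; z up. About 40 g.
- sipping_cup_centre (a point): A single small sipping cup: white porcelain, no handle and no lid, flared, 64 mm across its rim (the uppermost 8 mm are nearly straight-sided), 46 mm high, narrowing to a foot 26 mm across. Upright. The point is on its axis, half-way up (23 mm above its underside); z up. About 80 g.
- bowl_large: The larger white porcelain bowl, empty, loose on the table: 124 mm across its rim, 47 mm high, flat inner floor about 80 mm across, 10 mm above the table. Origin: centre of its underside; z up. About 300 g.
- bowl_small: The smaller white porcelain bowl, empty, loose on the table: 98 mm across its rim, 37 mm high, flat inner floor about 64 mm across, 10 mm above the table. Origin: centre of its underside; z up. About 200 g.
- cup_stack: A stack of three sipping cups like the single one, nested in one another, 74 mm high, loose on the table; they keep together. Each cup stands 14 mm higher than the one it is in, so the underside of a fourth cup comes to rest 42 mm above the table and its rim at 88 mm. Origin: centre of the stack's underside, on its axis; z up. About 240 g.
- timer: A bystander: a small white timer, 66 x 66 x 18 mm, loose on the table beyond the bowls. Origin: centre of its underside.
- sample_tray: A bystander: an empty wooden tea sample tray, 230 x 230 x 33 mm with one open corner, loose on the table to one side of the work. Origin: centre of its underside.

How it is judged:
At the end, for the whole second after the job is handed in: Cups upright on the floors of their bowls (axis 12 mm, height 4 mm, 0.1 rad), own lids seated (8 mm, 3 mm, 0.12 rad), sipping cup home in the stack (8 mm, 4 mm, 0.1 rad); bowls and stack upright (0.08 rad) within 40 mm of their start; all at rest (horizontal distance between cup_large_centre and bowl_large below 0.012 m and z of cup_large_centre in the frame of bowl_large between 0.039 and 0.047 m and angle between each of cup_large_centre, cup_small_centre, sipping_cup_centre's own z axis and vertical below 0.1 rad and horizontal distance between lid_large_centre and cup_large_centre below 0.008 m and z of lid_large_centre in the frame of cup_large_centre between 0.041 and 0.047 m and angle between each of lid_large_centre, lid_small_centre's own z axis and vertical below 0.12 rad and distance of each of bowl_large, bowl_small, cup_stack from where it was at the start of the episode below 0.04 m and angle between each of bowl_large, bowl_small, cup_stack's own z axis and vertical below 0.08 rad and horizontal distance between cup_small_centre and bowl_small below 0.012 m and z of cup_small_centre in the frame of bowl_small between 0.033 and 0.041 m and horizontal distance between lid_small_centre and cup_small_centre below 0.008 m and z of lid_small_centre in the frame of cup_small_centre between 0.035 and 0.041 m and horizontal distance between sipping_cup_centre and cup_stack below 0.008 m and z of sipping_cup_centre in the frame of cup_stack between 0.061 and 0.069 m and linear speed of each of cup_large, lid_large, cup_small, lid_small, sipping_cup, bowl_large, bowl_small, cup_stack below 0.02 m/s); the robot touches nothing.
It fails at once if porcelain dropped (a loose piece out of the fingers moving faster than 0.5 m/s, a fall of over 13 mm) ((linear speed of cup_large above 0.5 m/s and contact force between cup_large and the fingers below 0.05 N) or (linear speed of lid_large above 0.5 m/s and contact force between lid_large and the fingers below 0.05 N) or (linear speed of cup_small above 0.5 m/s and contact force between cup_small and the fingers below 0.05 N) or (linear speed of lid_small above 0.5 m/s and contact force between lid_small and the fingers below 0.05 N) or (linear speed of sipping_cup above 0.5 m/s and contact force between sipping_cup and the fingers below 0.05 N)).
It fails at once if porcelain knocked or pressed hard, while held, against the piece it is set in (over 90 N) ((contact force between cup_large and bowl_large above 90 N and contact force between cup_large and the fingers above 1 N) or (contact force between lid_large and cup_large above 90 N and contact force between lid_large and the fingers above 1 N) or (contact force between cup_small and bowl_small above 90 N and contact force between cup_small and the fingers above 1 N) or (contact force between lid_small and cup_small above 90 N and contact force between lid_small and the fingers above 1 N) or (contact force between sipping_cup and cup_stack above 90 N and contact force between sipping_cup and the fingers above 1 N)).
It fails at once if the timer pushed more than 30 mm (distance of timer from where it was at the start of the episode above 0.03 m).
It fails at once if the sample tray pushed more than 30 mm (distance of sample_tray from where it was at the start of the episode above 0.03 m).
It also fails if it takes over 122 s, if anything falls off the work surface, if the arm or the gripper's body presses on something with over 40 N, if the wrist force passes 120 N, or if a joint passes its speed limit or range.

## Robot

A 6-joint arm with a two-finger parallel gripper is mounted at the origin on the work surface. World frame = base frame: x ahead of the robot, y to its left, z up, the work surface at z = 0. Lengths are in m, angles in rad, forces in N, time in s.
With the tool pointing down it reaches from about 0.25 to 0.775 m from the base axis. Payload 4 kg.
Tool frame: the origin (TCP) lies at the very end of the fingers, on their centre line; the grasp point (between the pads) lies 19 mm behind it; z points along the fingers, y is the direction in which the jaws open and shut (so a half turn about z gives the same grasp; the last joint's range is limited). The gripper opens to 85 mm and grips with 20 to 120 N. Pads are 22 mm wide; open, the fingers measure 114 mm over their backs; the gripper's body (76 mm by 85 mm) begins 54 mm behind the grasp point. The pads swing forward as they close: fully open they stand 13 mm farther back than shut.
Start: joints at [1.169, 0.087, 1.371, -0, 1.684, -0.103], TCP at [0.162, 0.526, 0.231] pointing down, gripper open.
Joint ranges: [-3.1, 3.1], [-0.76, 2.03], [0.27, 2.55], [-1.08, 4.22], [0.17, 2.65], [-2.57, 2.57]. Speed limits (rad/s): [2.79, 2.79, 3.14, 3.14, 3.14, 3.14].

## Interface

Orientations are given as a unit quaternion [x, y, z, w].
In Python, from plant import bot, capture gives the robot as it stands.
- The arm moves only by the tool play_rows, never from a script. Its argument "steps" is one flat list of numbers, 4 for each row, row after row: the shift along the world's x, y, z in units of 50 mm (1.0 is 50 mm), then the turn about the world's z in units of 5 degrees (1.0 is 5 degrees). In form: [dx, dy, dz, roll, dx, dy, dz, roll, ...]. A call has exactly 8 rows; each row shifts and turns the pose as measured when the row begins; what a row does not reach is not made up. A row lasts 1/10 s, in which the tool goes at most 50 mm and 8.59 degrees, less where a joint would pass 70% of its speed; a pose out of reach is approached as far as the arm can. A call is refused whole if a number of a shift passes 1 or a number of a turn 1, either way. A call with a gripper value outside its range is refused whole. "grip" is the opening, from -1 (shut) to 1 (fully open), so that 0 is half open, set as the call begins (left out, the last holds). The fingers move at their own pace and stop on an object; "grip_force" is the grip in N (left out, the last holds). Time passes only in rows, so rows that do not move let the fingers close, or fill a call up. It gives the time, the measured TCP pose, the force and the opening at its end, in the units of the state.
- bot.read_state(): the state, without advancing time (a new reading comes with each control period).
- capture(name): name is "scene" or "top" or "wrist"; returns a dict with "img" (480x640x3 uint8, red, green, blue), "vfov" (degrees; the focal length in pixels is half the picture's height over the tangent of half this angle, whatever the lens; pixels are square), "cx", "cy" (the principal point, pixels), "k1" (the pictures are not rectified: a ray, as slopes to the right and down, at radius r is drawn at 1 + k1 r^2 times it, then the intrinsics apply), "R" (3x3) and "t" (3): a world point X has camera coordinates R X + t. Camera axes: x right, y down, z forward; pixel columns grow to the right and rows downward; lengths in m; the calibration is good to about 2 mm. A picture is of the moment at which its call begins. There is no depth.
- bot.sign_off(): hands the job in, once; it reports no verdict.
The state is a dict: "clock": time; "q": joint angles; "dq": joint speeds; "joint_efforts": joint torques, N m; "eef_pos": TCP position; "orientation": TCP orientation; "wrist_force": force on the tool from outside, world axes, zero at the start; "wrist_torque": the same for the moment, N m; "gripper_width": finger opening in m.
Only numpy, scipy, OpenCV 4.12 (cv2) and the standard library are available. Lean on these libraries where they do the work, as an engineer would, in place of code of your own. Each camera call takes 0.05 s, during which the arm holds its last target.

## Working session

There is one attempt and no reset: what is moved stays moved. The work goes in short steps, Python scripts to look and compute and a tool call to move; the robot and the scene stay as the last step left them, time stands still between calls to the robot, and variables do not carry over. Pictures are saved under pics/ and viewed, and the job is handed in when it is done.

Besides the shell and the picture viewer there is one more tool, called after "Request:" by a JSON object that holds its "method" and its "body", one argument or row to a line. play_rows: Moves the arm, as the interface text tells. Its arguments: {"type":"object","properties":{"steps":{"type":"array"},"grip":{"type":"number"},"grip_force":{"type":"number"}},"required":["steps"]}

```bash
mkdir -p pics; ls
cat > h.py <<'E'
import numpy as np,cv2
from plant import bot,capture
def K(c):
    f=240/np.tan(np.radians(c["vfov"])/2); return f
def proj(c,X):
    p=np.array(c["R"])@np.array(X)+np.array(c["t"]); x,y=p[0]/p[2],p[1]/p[2]; s=1+c["k1"]*(x*x+y*y); f=K(c)
    return np.array([c["cx"]+f*x*s,c["cy"]+f*y*s])
def ray(c,u,v):
    f=K(c); d=np.array([(u-c["cx"])/f,(v-c["cy"])/f]); n=d.copy()
    for _ in range(30): n=d/(1+c["k1"]*(n@n))
    R=np.array(c["R"]); o=-R.T@np.array(c["t"]); return o,R.T@np.array([n[0],n[1],1])
def onz(c,u,v,z):
    o,d=ray(c,u,v); return o+d*(z-o[2])/d[2]
def save(n,c): cv2.imwrite("pics/"+n+".png",cv2.cvtColor(c["img"],cv2.COLOR_RGB2BGR))
E
python3 - <<'E'
from h import *
for n in ["scene","top","wrist"]:
    c=capture(n); save(n+"0",c); R=np.array(c["R"]);print(n,c["vfov"],c["cx"],c["cy"],c["k1"],-R.T@np.array(c["t"]),R.round(2).tolist())
print(bot.read_state())
E
```

```text
pics
scene 42.284309984212996 329.3818470703527 235.52885737795606 -0.12974023681823033 [ 1.36428458 -0.28692168  1.4681741 ] [[0.37, 0.93, -0.01], [0.81, -0.32, -0.5], [-0.46, 0.18, -0.87]]
top 42.80653662710961 317.5908982361754 247.84953999990998 -0.025900414292347206 [0.38303981 0.02186062 1.79190939] [[0.0, -1.0, 0.01], [-0.99, -0.0, -0.14], [0.14, -0.01, -0.99]]
wrist 70.14273187382108 319.60131346501 248.3978856567457 -0.041803050278850194 [0.08754902 0.54818096 0.37207929] [[0.29, 0.96, -0.0], [0.91, -0.28, 0.3], [0.29, -0.09, -0.95]]
{'clock': 0.15, 'q': array([ 1.16890705e+00,  8.78003604e-02,  1.37192907e+00, -1.94840177e-05,
        1.68362768e+00, -1.03101009e-01]), 'dq': array([-0.0010687 , -0.00180138, -0.00588795,  0.00035726, -0.0002683 ,
       -0.0002196 ]), 'joint_efforts': array([ 1.71137137e-03, -3.52373886e+01, -3.13678479e+01, -1.62389128e-04,
        8.09125719e-03, -8.87893407e-06]), 'eef_pos': array([0.16175381, 0.52526008, 0.23038861]), 'orientation': array([ 1.48840058e-01,  9.88860889e-01, -8.56673886e-04, -2.11025056e-04]), 'wrist_force': array([ 0.07541143, -0.31427575, -0.2796644 ]), 'wrist_torque': array([ 0.00824167, -0.05199282,  0.04063463]), 'gripper_width': 0.08525749281278137}
```

View pics/top0.png

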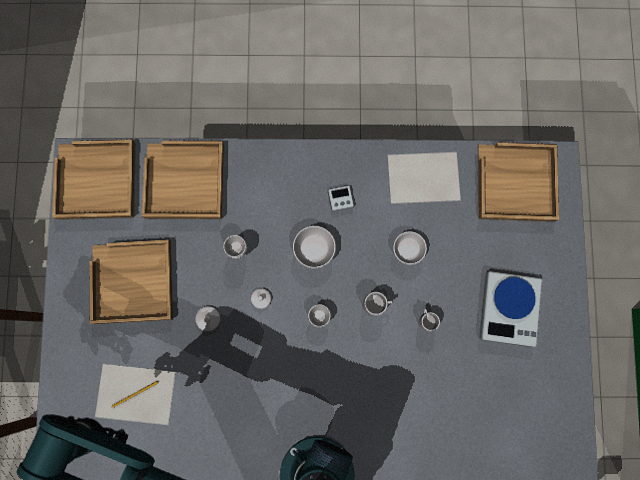

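View pics/scene0.png

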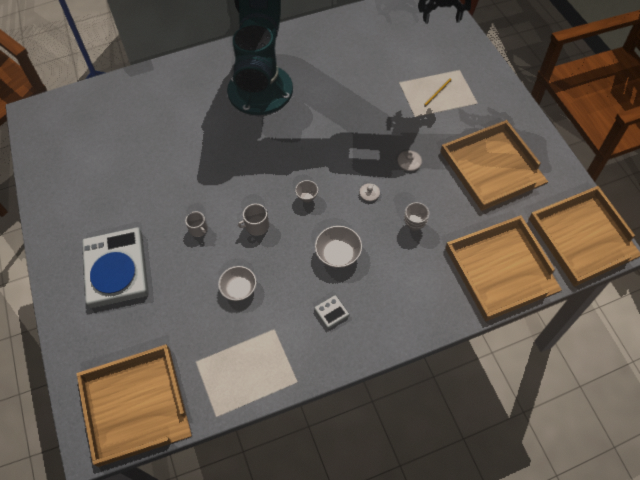

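View pics/wrist0.png

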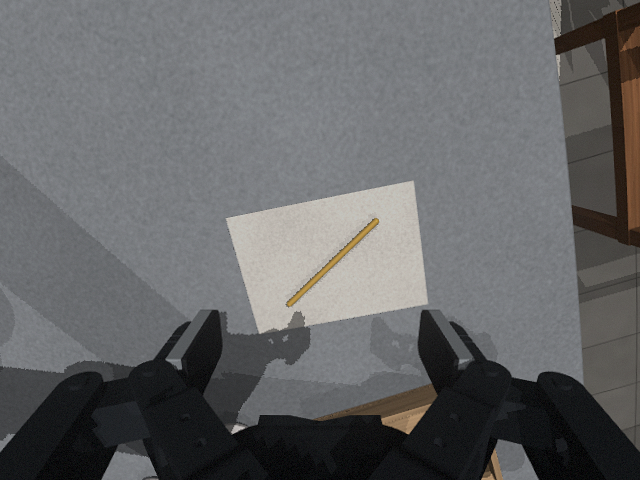

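Run:
```python
import cv2
a=cv2.imread("pics/top0.png")[215:345,180:460]; cv2.imwrite("pics/topz.png",cv2.resize(a,None,fx=2.85,fy=2.85,interpolation=cv2.INTER_CUBIC))
b=cv2.imread("pics/scene0.png")[140:320,170:450]; cv2.imwrite("pics/scenez.png",cv2.resize(b,None,fx=2.85,fy=2.85,interpolation=cv2.INTER_CUBIC))
```

```text
(no output)
```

View pics/topz.png

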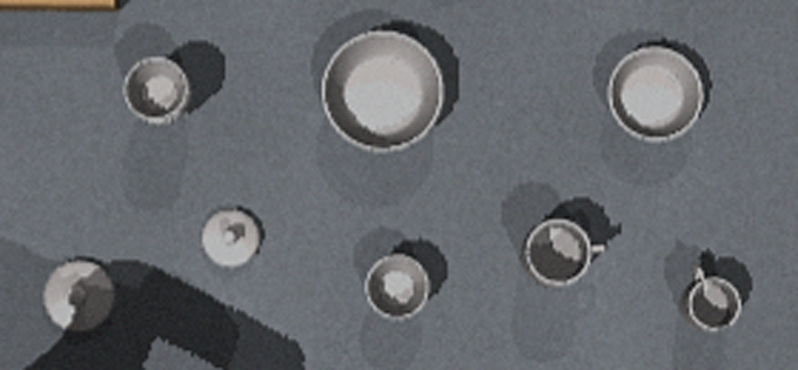

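View pics/scenez.png

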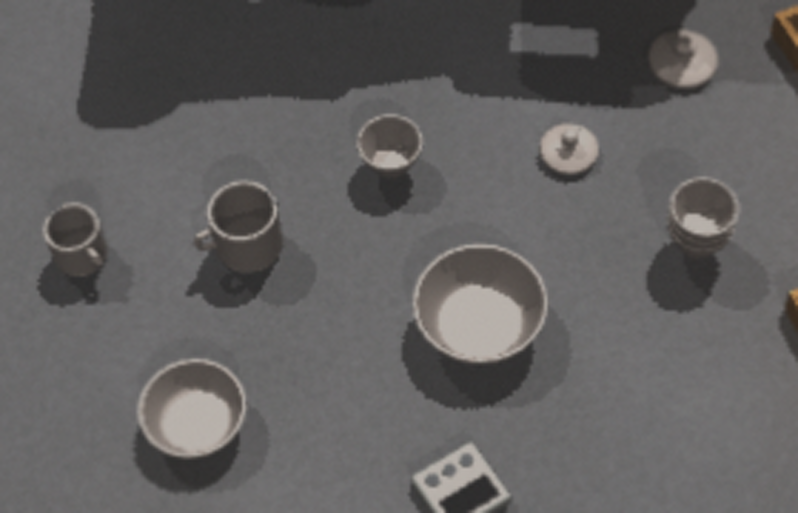

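```bash
cat > m.py <<'E'
from h import *
# name: approx top px, rim z, dia
O={'stack':((235,246),.074,.064),'bowlL':((314,246),.047,.124),'bowlS':((410,247),.037,.098),'sip':((319,316),.046,.064),'cupL':((376,302),.066,.066),'cupS':((430,320),.054,.053),'lidL':((207,319),.009,.071),'lidS':((261,298),.009,.058)}
def mask(c):
    i=c["img"].astype(int); d=i[...,0]-i[...,2]
    return (cv2.medianBlur(((d>0)*255).astype(np.uint8),3))
E
python3 - <<'E'
from m import *
c=capture("top"); i=c["img"].astype(int)
for p in [(250,330),(235,246),(240,260),(314,246),(314,280),(207,319),(215,325)]: print(p,i[p[1],p[0]])
m=mask(c); cv2.imwrite("pics/mk.png",cv2.resize(m[215:345,180:460],None,fx=2.85,fy=2.85,interpolation=0))
E
```

```text
(250, 330) [43 43 44]
(235, 246) [176 173 174]
(240, 260) [ 97 101 107]
(314, 246) [181 181 182]
(314, 280) [ 93 102 103]
(207, 319) [72 70 71]
(215, 325) [68 67 63]
```

View pics/mk.png

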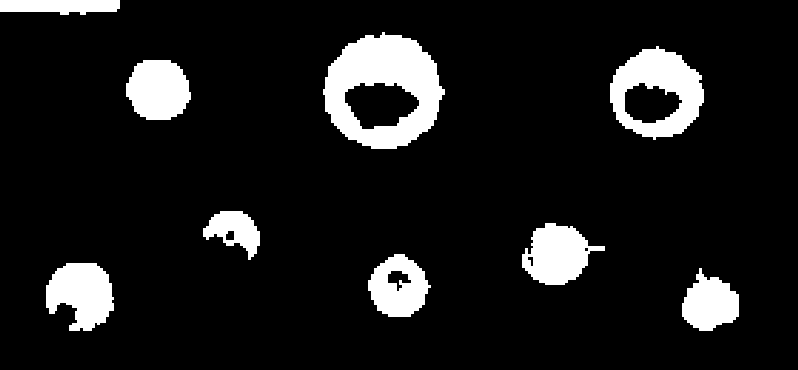

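```bash
cat >> m.py <<'E'
from scipy.optimize import least_squares
def mask2(c):
    i=c["img"].astype(int); d=cv2.GaussianBlur((i[...,0]-i[...,2]).astype(np.float32),(3,3),0); b=i.min(2)
    m=(((d>-1.5)&(b>25))|(b>128)).astype(np.uint8)*255
    return m
def circ(c,m,uv,z,dia,win=1.25):
    f=K(c)
    ctr=onz(c,*uv,z); cs,_=cv2.findContours(m,cv2.RETR_EXTERNAL,cv2.CHAIN_APPROX_NONE)
    P=[]
    for k in cs:
        for p in k[:,0]:
            X=onz(c,p[0],p[1],z)
            if abs(np.hypot(*(X-ctr)[:2])-dia/2)<.011: P.append(X[:2])
    P=np.array(P)
    r=least_squares(lambda q:np.hypot(P[:,0]-q[0],P[:,1]-q[1])-q[2],[ctr[0],ctr[1],dia/2],loss='soft_l1',f_scale=.0015)
    q=r.x; return q[:2],2*q[2],len(P),np.median(np.abs(r.fun))
E
python3 - <<'E'
from m import *
SC={'stack':(416,210),'bowlL':(338,246),'bowlS':(237,283),'sip':(306,188),'cupL':(255,214),'cupS':(196,220),'lidL':(410,161),'lidS':(370,192)}
for cn in ["top","scene"]:
  c=capture(cn);m=mask2(c)
  for n,(uv,z,d) in O.items():
    if cn=="scene": uv=SC[n]
    print(cn,n,*circ(c,m,uv,z,d))
c=capture("top")
for n,p in dict(cupL=(391.5,302.5),cupS=(425.5,309.5)).items(): print(n,'handle',onz(c,*p,.05)[:2])
E
```

```text
top stack [0.63661889 0.23532683] 0.06419027009374967 64 0.0007473149088632648
top bowlL [0.64101094 0.01131145] 0.12090825204813278 120 0.0006308316048767269
top bowlS [ 0.64076777 -0.26692406] 0.09563557266937917 94 0.0008063673197196246
top sip [ 0.44411948 -0.00408772] 0.06197109616638412 63 0.000698082236543645
top cupL [ 0.47710599 -0.16188656] 0.0665049162278752 73 0.0013517899328993818
top cupS [ 0.42858188 -0.31509971] 0.05597989410209618 63 0.001632347190507956
top lidL [0.43441258 0.31717932] 0.07072354231461175 70 0.0007377219345844725
top lidS [0.49390044 0.16517499] 0.05635856480161214 55 0.000640472662489306Traceback (most recent call last):
  File "<stdin>", line 7, in <module>
  File "m.py", line 21, in circ
    r=least_squares(lambda q:np.hypot(P[:,0]-q[0],P[:,1]-q[1])-q[2],[ctr[0],ctr[1],dia/2],loss='soft_l1',f_scale=.0015)
    return func(*args, **kwargs)
    vector_fun = VectorFunction(
        fun_wrapped,
    ...<6 lines>...
        workers=workers
    )
    self._update_fun()
    ~~~~~~~~~~~~~~~~^^
    self.f = self.fun_wrapped(xp_copy(self.x))
             ~~~~~~~~~~~~~~~~^^^^^^^^^^^^^^^^^
    return np.atleast_1d(self.fun(x))
                         ~~~~~~~~^^^
    return self.f(x, *self.args, **self.kwargs)
           ~~~~~~^^^^^^^^^^^^^^^^^^^^^^^^^^^^^^
  File "m.py", line 21, in <lambda>
    r=least_squares(lambda q:np.hypot(P[:,0]-q[0],P[:,1]-q[1])-q[2],[ctr[0],ctr[1],dia/2],loss='soft_l1',f_scale=.0015)
                                      ~^^^^^
IndexError: too many indices for array: array is 1-dimensional, but 2 were indexed
```

Request:
{"method": "play_rows", "body": {
  "steps": [0.5, -0.85, 0, 0, 0.5, -0.85, 0, 0, 0.5, -0.85, 0, 0, 0.5, -0.85, 0, 0, 0.5, -0.85, 0, 0, 0.5, -0.85, 0, 0, 0.5, -0.85, 0, 0, 0.5, -0.85, 0, 0],
  "grip": 1,
  "grip_force": 30
}}

```text
clock: 1.1
eef_pos: [0.3607, 0.1813, 0.2291]
orientation: [0.142, 0.99, 0.0, 0.001]
wrist_force: [0.9, -0.1, 0.3]
gripper_width: 0.085
```

Request:
{"method": "play_rows", "body": {
  "steps": [0.4, -0.9, 0, 0, 0.4, -0.9, 0, 0, 0.4, -0.9, 0, 0, 0.3, -0.7, -0.3, 0, 0.1, -0.3, -0.4, 0, 0, 0, -0.3, 0, 0, 0, 0, 0, 0, 0, 0, 0]
}}

```text
clock: 1.9
eef_pos: [0.4433, -0.0156, 0.1793]
orientation: [0.148, 0.989, -0.0, 0.004]
wrist_force: [-1.0, -0.4, 1.2]
gripper_width: 0.0854
```

Run:
```python
from m import *
c=capture("wrist");save("w1",c);c2=capture("scene");save("s1",c2);print(bot.read_state()['eef_pos'])
m=mask2(c); cv2.imwrite("pics/w1m.png",m)
```

```text
[ 0.44349573 -0.015189    0.17970331]
```

View pics/w1.png

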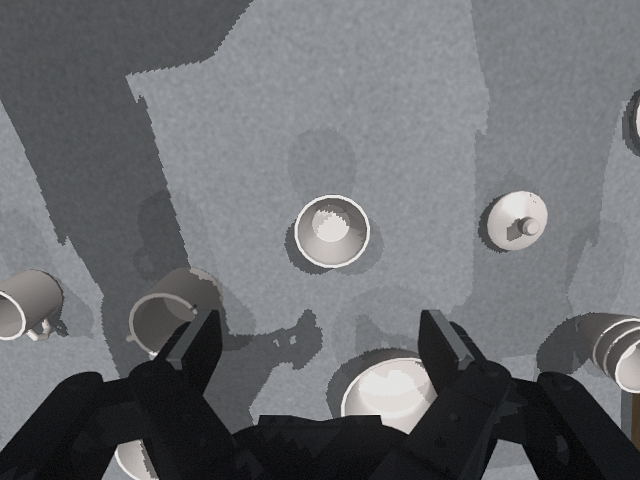

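View pics/w1m.png

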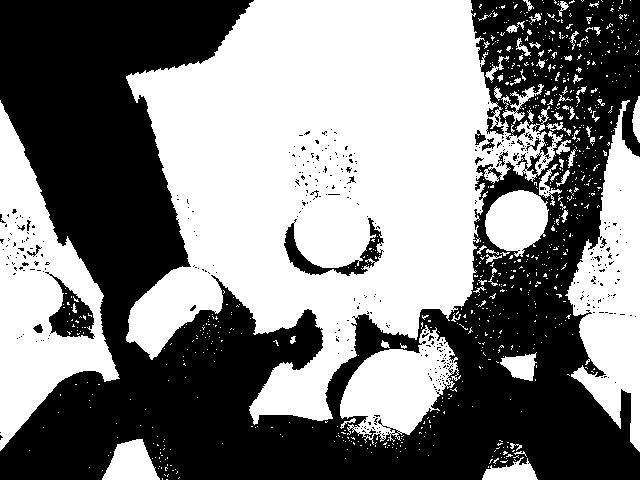

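```bash
cat >> m.py <<'E'
def mask3(c,t=-4):
    i=c["img"].astype(np.float32); d=cv2.GaussianBlur(i[...,0]-i[...,2],(5,5),0)
    return ((d>t)&(i.min(2)>45)).astype(np.uint8)*255
E
python3 - <<'E'
from m import *
c=capture("wrist");s=bot.read_state()
i=c["img"].astype(int)
for p in [(332,231),(332,205),(250,150),(310,230),(350,215)]: print(p,i[p[1],p[0]])
m=mask3(c); cv2.imwrite("pics/w1m.png",m)
for n,uv in dict(sip=(332,231),).items():
  print(n,circ(c,m,uv,O[n][1],O[n][2])); print(proj(c,[*circ(c,m,uv,O[n][1],O[n][2])[0],.046]))
print("lid",onz(c,518,222,.009))
print(s['eef_pos'])
E
```

```text
(332, 231) [224 219 217]
(332, 205) [113 111 109]
(250, 150) [144 147 152]
(310, 230) [158 152 152]
(350, 215) [97 95 93]
sip (array([ 0.44291512, -0.00718215]), np.float64(0.06616120020472227), 313, np.float64(0.0011460412002750053))
[329.12846505 233.52632035]
lid [0.49423266 0.16568784 0.009     ]
[ 0.44365304 -0.01507583  0.17996399]
```

View pics/w1m.png

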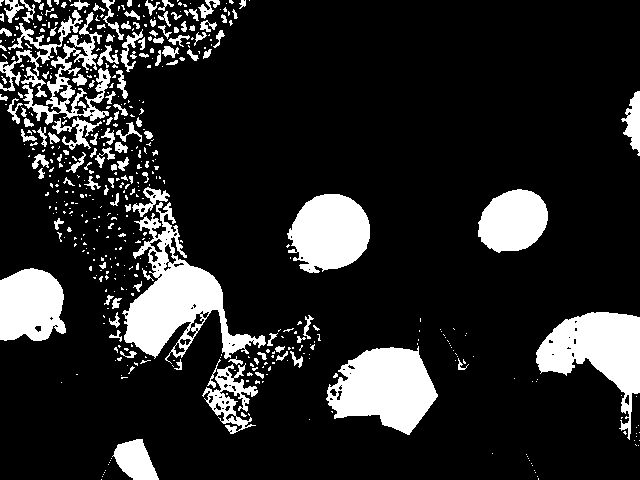

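Request:
{"method": "play_rows", "body": {
  "steps": [0, 0.22, 0, 0, 0, 0, -0.6, 0, 0, 0, -0.6, 0, 0, 0, -0.6, 0, 0, 0, -0.5, 0, 0, 0, -0.4, 0, 0, 0, -0.2, 0, 0, 0, 0, 0]
}}

```text
clock: 2.85
eef_pos: [0.448, 0.0048, 0.039]
orientation: [0.142, 0.99, 0.002, 0.014]
wrist_force: [-0.7, -0.2, -0.0]
gripper_width: 0.0851
```

Run:
```python
from m import *
c=capture("wrist");save("w2",c);print(bot.read_state()['eef_pos'])
```

```text
[0.44859757 0.00471362 0.03989673]
```

View pics/w2.png

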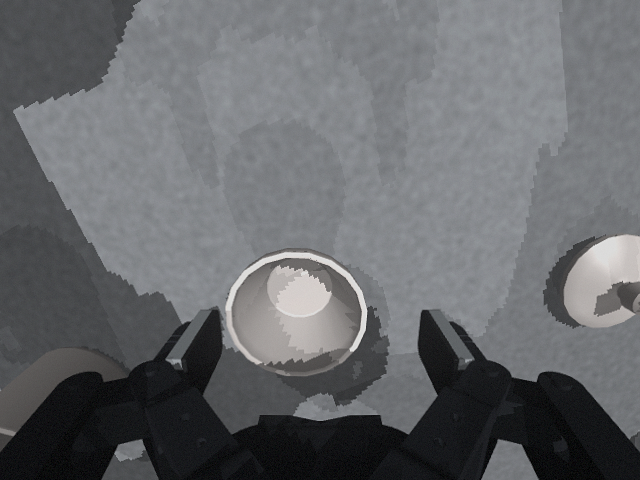

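Request:
{"method": "play_rows", "body": {
  "steps": [-0.1, -0.18, 0, 0, 0, 0, 0, 0, 0, 0, 0, 0, 0, 0, -0.1, 0, 0, 0, -0.1, 0, 0, 0, 0, 0, 0, 0, 0, 0, 0, 0, 0, 0]
}}

```text
clock: 3.7
eef_pos: [0.447, -0.0055, 0.0343]
orientation: [0.143, 0.99, 0.002, 0.02]
wrist_force: [0.1, -0.3, 0.7]
gripper_width: 0.0854
```

```bash
cat >> h.py <<'E'
def st():
    from scipy.spatial.transform import Rotation as Q
    s=bot.read_state(); R=Q.from_quat(s['orientation']).as_matrix()
    print("t",round(s['clock'],2),"tcp",np.round(s['eef_pos'],4),"jaw",round(np.degrees(np.arctan2(R[1,1],R[0,1])),1),"z",R[:,2].round(3),"F",np.round(s['wrist_force'],1),"w",round(s['gripper_width'],4),"dq",np.abs(s['dq']).max().round(3),"q6",round(s['q'][5],2)); return s
E
python3 - <<'E'
from m import *
st()
c=capture("wrist");save("w3",c);st()
E
```

```text
t 3.7 tcp [ 0.447  -0.0055  0.0343] jaw 73.6 z [ 0.04  -0.002 -0.999] F [ 0.1 -0.3  0.7] w 0.0854 dq 0.002 q6 -1.43
t 3.75 tcp [ 0.447  -0.0055  0.0343] jaw 73.6 z [ 0.041 -0.002 -0.999] F [-0.4 -0.4 -0. ] w 0.0852 dq 0.001 q6 -1.43
```

View pics/w3.png

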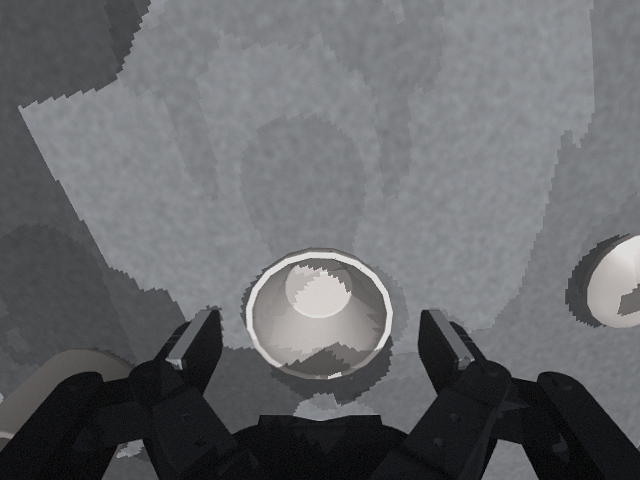

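Request:
{"method": "play_rows", "body": {
  "steps": [-0.06, 0, -0.1, 0, 0, 0, -0.06, 0, 0, 0, 0, 0, 0, 0, 0, 0, 0, 0, 0, 0, 0, 0, 0, 0, 0, 0, 0, 0, 0, 0, 0, 0]
}}

```text
clock: 4.55
eef_pos: [0.4438, -0.0054, 0.0257]
orientation: [0.142, 0.99, 0.002, 0.02]
wrist_force: [-0.1, 1.0, -0.2]
gripper_width: 0.0854
```

Run:
```python
from m import *
st()
```

```text
t 4.55 tcp [ 0.4438 -0.0054  0.0257] jaw 73.6 z [ 0.041 -0.002 -0.999] F [-0.1  1.  -0.2] w 0.0854 dq 0.002 q6 -1.43
```

Request:
{"method": "play_rows", "body": {
  "steps": [0, 0, 0.05, 0, 0, 0, 0, 0, 0, 0, 0, 0, 0, 0, 0, 0, 0, 0, 0, 0, 0, 0, 0, 0, 0, 0, 0, 0, 0, 0, 0, 0],
  "grip": -1,
  "grip_force": 30
}}

```text
clock: 5.35
eef_pos: [0.4446, -0.0055, 0.0293]
orientation: [0.142, 0.99, 0.002, 0.021]
wrist_force: [0.0, -0.3, -0.3]
gripper_width: 0.0616
```

Run:
```python
from m import *
st()
c=capture("wrist");save("w4",c)
```

```text
t 5.35 tcp [ 0.4446 -0.0055  0.0293] jaw 73.6 z [ 0.042 -0.002 -0.999] F [ 0.  -0.3 -0.3] w 0.0616 dq 0.002 q6 -1.43
```

View pics/w4.png

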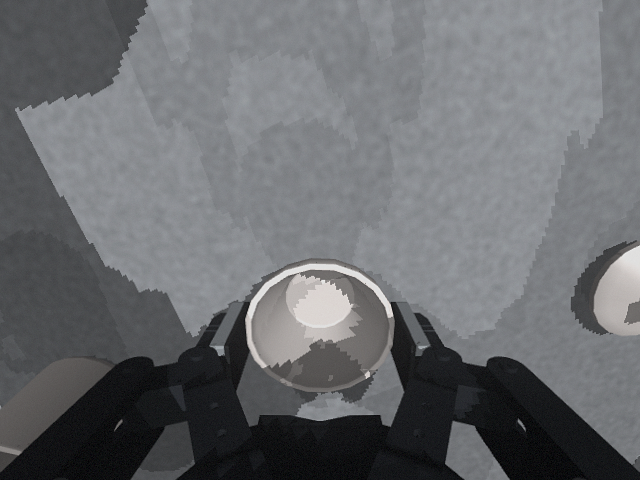

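Request:
{"method": "play_rows", "body": {
  "steps": [0, 0, 0.1, 0, 0, 0, 0.3, 0, 0, 0, 0.5, 0, 0, 0, 0.6, 0, 0, 0, 0.6, 0, 0, 0, 0.5, 0, 0, 0, 0.2, 0, 0, 0, 0, 0]
}}

```text
clock: 6.2
eef_pos: [0.4408, -0.0049, 0.1734]
orientation: [0.142, 0.99, 0.002, 0.018]
wrist_force: [0.4, -0.2, -0.9]
gripper_width: 0.0617
```

Run:
```python
from m import *
st()
c=capture("wrist");save("w5",c)
```

```text
t 6.2 tcp [ 0.4408 -0.0049  0.1734] jaw 73.6 z [ 0.036 -0.001 -0.999] F [ 0.4 -0.2 -0.9] w 0.0617 dq 0.009 q6 -1.43
```

View pics/w5.png

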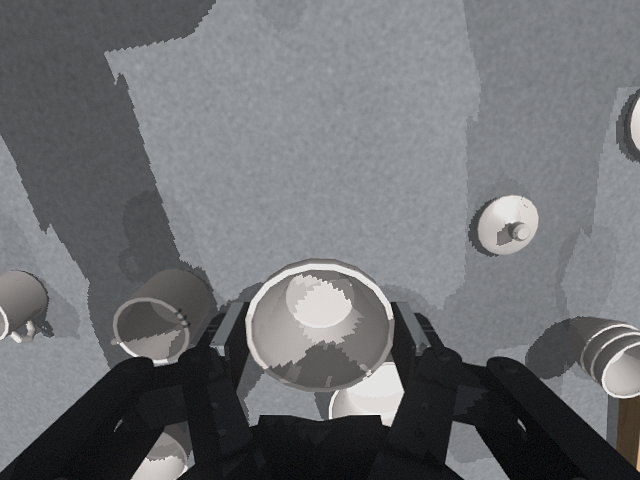

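Request:
{"method": "play_rows", "body": {
  "steps": [0.3, 0.4, 0, 0, 0.6, 0.75, 0, 0, 0.7, 0.85, 0, 0, 0.7, 0.85, 0, 0, 0.7, 0.85, 0, 0, 0.5, 0.6, 0, 0, 0.3, 0.4, 0, 0, 0.1, 0.1, 0, 0]
}}

```text
clock: 7.05
eef_pos: [0.6237, 0.2309, 0.1525]
orientation: [0.145, 0.989, -0.004, 0.004]
wrist_force: [0.0, -0.1, -1.3]
gripper_width: 0.0617
```

Run:
```python
from m import *
st()
c=capture("wrist");save("w6",c)
c2=capture("scene");save("s6",c2);a=c2["img"][140:280,340:500,::-1];cv2.imwrite("pics/s6z.png",cv2.resize(a,None,fx=4,fy=4))
s=bot.read_state()
X=onz(c,320,325,s['eef_pos'][2]+.017);print(X)
print(proj(c,[.6366,.2353,.074]),proj(c,s['eef_pos']))
```

```text
t 7.05 tcp [0.6237 0.2309 0.1525] jaw 73.3 z [ 0.007 -0.008 -1.   ] F [ 0.  -0.1 -1.3] w 0.0617 dq 0.17 q6 -1.01
[0.61827946 0.23241345 0.16970706]
[332.45633135 274.3838018 ] [316.14564016 316.11628159]
```

View pics/w6.png

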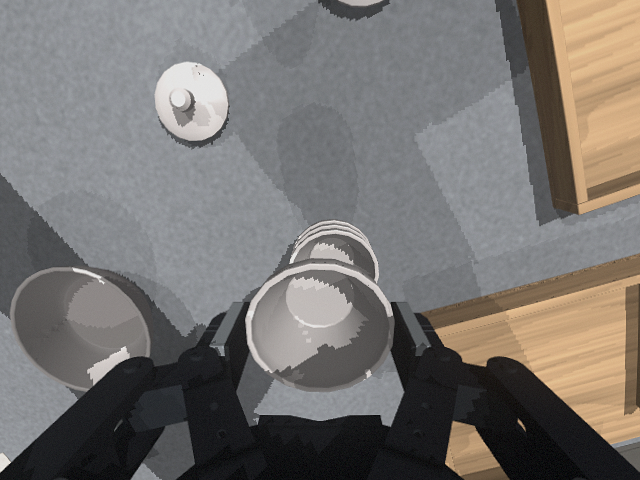

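View pics/s6z.png

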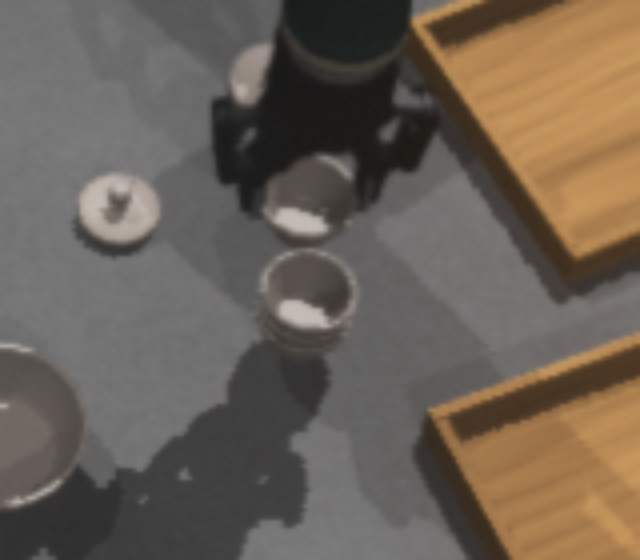

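Request:
{"method": "play_rows", "body": {
  "steps": [0.1, 0.02, 0, 0, 0.15, 0.02, 0, 0, 0.1, 0.02, 0, 0, 0.03, 0, 0, 0, 0, 0, 0, 0, 0, 0, 0, 0, 0, 0, 0, 0, 0, 0, 0, 0]
}}

```text
clock: 7.95
eef_pos: [0.6418, 0.2266, 0.1536]
orientation: [0.148, 0.989, -0.005, 0.003]
wrist_force: [-0.5, 0.6, -0.2]
gripper_width: 0.0619
```

Run:
```python
from m import *
st()
c=capture("wrist");save("w7",c)
c2=capture("scene");save("s6",c2);a=c2["img"][140:280,340:500,::-1];cv2.imwrite("pics/s7z.png",cv2.resize(a,None,fx=4,fy=4))
s=bot.read_state()
X=onz(c,320,325,s['eef_pos'][2]+.017);print(X)
```

```text
t 7.95 tcp [0.6418 0.2266 0.1536] jaw 72.9 z [ 0.005 -0.011 -1.   ] F [-0.5  0.6 -0.2] w 0.0619 dq 0.006 q6 -1.01
[0.6365375  0.22815772 0.17056076]
```

View pics/w7.png

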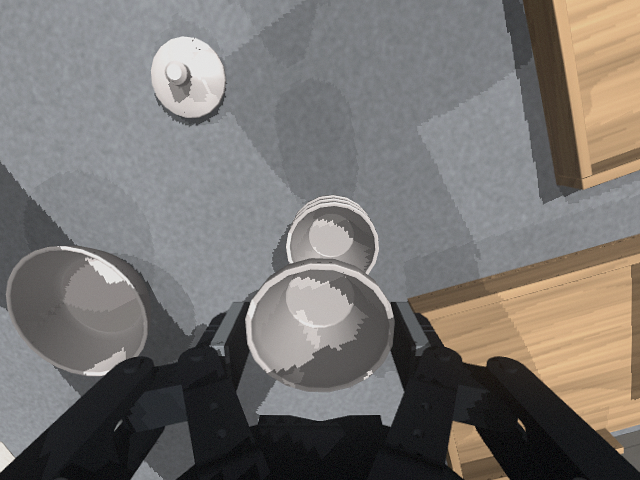

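View pics/s7z.png

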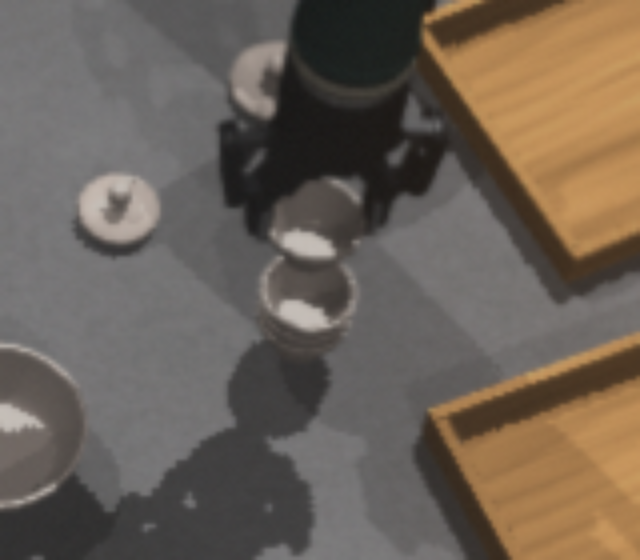

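Run:
```python
from m import *
c=capture("wrist")
print(onz(c,333,244,.074), proj(c,[.6366,.2353,.074]))
for a in range(0,360,45): print(a,proj(c,[.6366+.032*np.cos(np.radians(a)),.2353+.032*np.sin(np.radians(a)),.074]).round(0),end=' ')
```

```text
[0.63388413 0.23726613 0.074     ] [331.34974648 248.46439093]
0 [344. 290.] 45 [372. 269.] 90 [377. 235.] 135 [355. 207.] 180 [317. 204.] 225 [289. 227.] 270 [287. 261.] 315 [310. 287.]
```

Request:
{"method": "play_rows", "body": {
  "steps": [0, 0.15, 0, 0, 0, 0, -0.1, 0, 0, 0, -0.2, 0, 0, 0, -0.3, 0, 0, 0, -0.2, 0, 0, 0, -0.1, 0, 0, 0, 0, 0, 0, 0, 0, 0]
}}

```text
clock: 8.9
eef_pos: [0.64, 0.2349, 0.1015]
orientation: [0.148, 0.989, -0.006, 0.001]
wrist_force: [0.3, -1.2, -0.9]
gripper_width: 0.062
```

Run:
```python
from m import *
st()
c=capture("wrist");save("w8",c)
s=bot.read_state()
X=onz(c,320,325,s['eef_pos'][2]+.017);print(X)
```

```text
t 8.9 tcp [0.64   0.2349 0.1015] jaw 73.0 z [ 0.    -0.013 -1.   ] F [ 0.3 -1.2 -0.9] w 0.062 dq 0.009 q6 -1.0
[0.63480608 0.23650744 0.11859283]
```

View pics/w8.png

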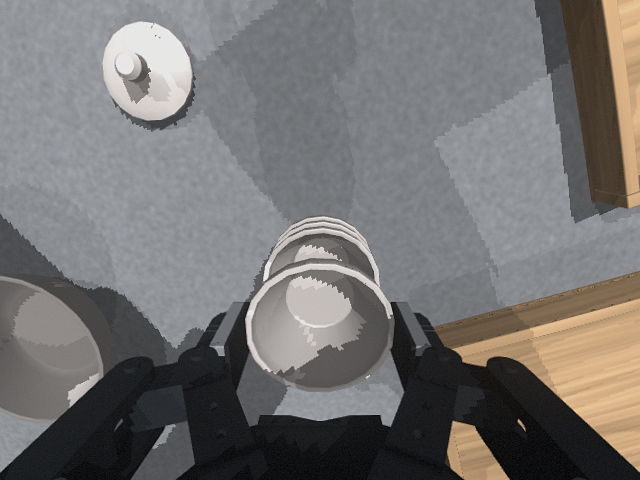

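Request:
{"method": "play_rows", "body": {
  "steps": [0.02, 0, -0.1, 0, 0, 0, -0.1, 0, 0, 0, -0.1, 0, 0, 0, -0.05, 0, 0, 0, -0.05, 0, 0, 0, 0, 0, 0, 0, 0, 0, 0, 0, 0, 0]
}}

```text
clock: 9.75
eef_pos: [0.6422, 0.235, 0.0818]
orientation: [0.148, 0.989, -0.006, 0.003]
wrist_force: [-0.3, -0.5, -0.8]
gripper_width: 0.0623
```

Run:
```python
from m import *
st()
c=capture("wrist");save("w9",c)
s=bot.read_state()
X=onz(c,320,325,s['eef_pos'][2]+.017);print(X)
```

```text
t 9.75 tcp [0.6422 0.235  0.0818] jaw 73.0 z [ 0.004 -0.012 -1.   ] F [-0.3 -0.5 -0.8] w 0.0623 dq 0.003 q6 -1.0
[0.6368761  0.23663325 0.09888393]
```

View pics/w9.png

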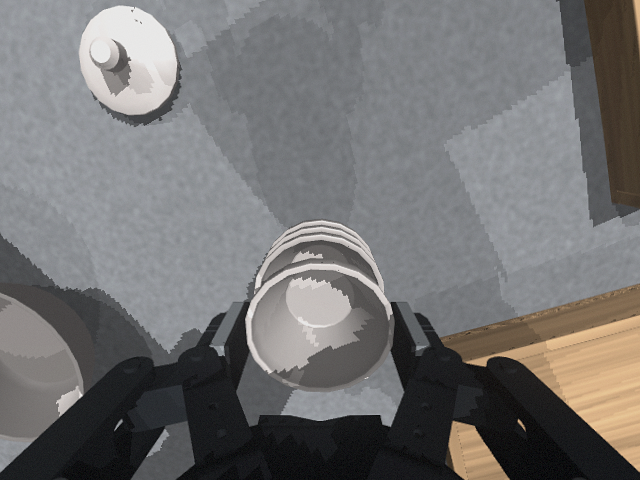

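Request:
{"method": "play_rows", "body": {
  "steps": [0, 0, -0.06, 0, 0, 0, -0.06, 0, 0, 0, -0.04, 0, 0, 0, -0.02, 0, 0, 0, -0.02, 0, 0, 0, 0, 0, 0, 0, 0, 0, 0, 0, 0, 0]
}}

```text
clock: 10.6
eef_pos: [0.6427, 0.2353, 0.0725]
orientation: [0.148, 0.989, -0.005, 0.004]
wrist_force: [0.5, 0.8, 0.8]
gripper_width: 0.0618
```

Run:
```python
from m import *
st()
```

```text
t 10.6 tcp [0.6427 0.2353 0.0725] jaw 73.0 z [ 0.006 -0.011 -1.   ] F [0.5 0.8 0.8] w 0.0618 dq 0.003 q6 -1.0
```

Request:
{"method": "play_rows", "body": {
  "steps": [0, 0, -0.02, 0, 0, 0, -0.02, 0, 0, 0, -0.02, 0, 0, 0, -0.02, 0, 0, 0, 0, 0, 0, 0, 0, 0, 0, 0, 0, 0, 0, 0, 0, 0]
}}

```text
clock: 11.4
eef_pos: [0.6445, 0.2355, 0.0722]
orientation: [0.148, 0.989, -0.004, 0.006]
wrist_force: [-1.2, -0.2, 3.2]
gripper_width: 0.062
```

Run:
```python
from m import *
st()
c2=capture("scene");a=c2["img"][140:280,340:500,::-1];cv2.imwrite("pics/s10z.png",cv2.resize(a,None,fx=4,fy=4))
c=capture("wrist");save("w10",c)
```

```text
t 11.4 tcp [0.6445 0.2355 0.0722] jaw 73.0 z [ 0.011 -0.01  -1.   ] F [-1.2 -0.2  3.2] w 0.062 dq 0.002 q6 -1.0
```

View pics/s10z.png

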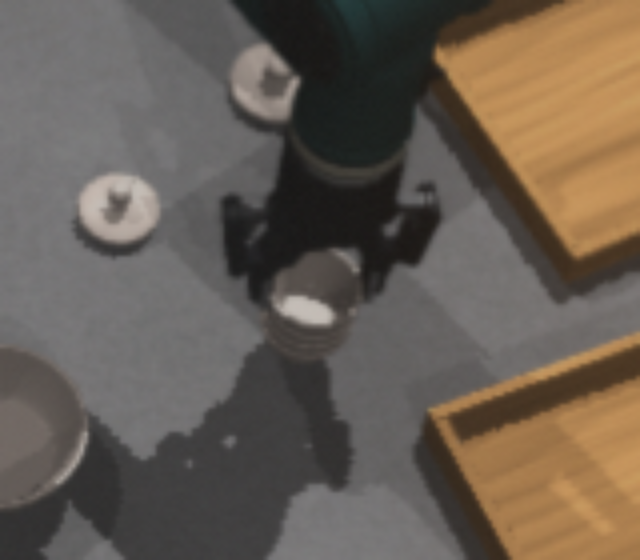

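View pics/w10.png

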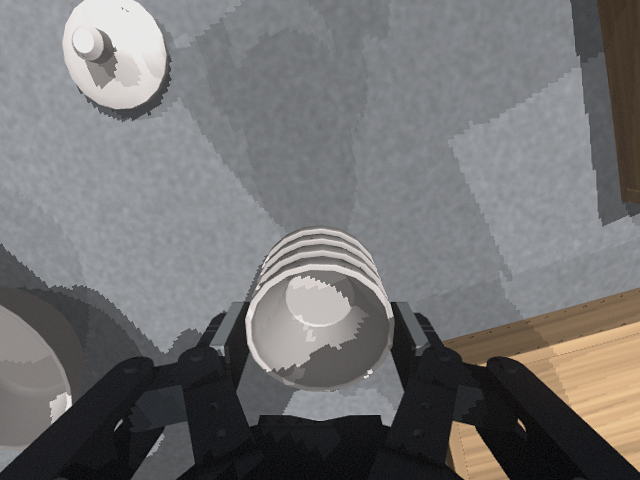

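Request:
{"method": "play_rows", "body": {
  "steps": [0, 0, 0, 0, 0, 0, 0, 0, 0, 0, 0, 0, 0, 0, 0, 0, 0, 0, 0, 0, 0, 0, 0, 0, 0, 0, 0.1, 0, 0, 0, 0.1, 0],
  "grip": 1
}}

```text
clock: 12.3
eef_pos: [0.6423, 0.2351, 0.0774]
orientation: [0.148, 0.989, -0.005, 0.003]
wrist_force: [-0.0, -0.5, -0.1]
gripper_width: 0.0851
```

Run:
```python
from m import *
st()
c2=capture("scene");a=c2["img"][140:280,340:500,::-1];cv2.imwrite("pics/s11z.png",cv2.resize(a,None,fx=4,fy=4))
```

```text
t 12.3 tcp [0.6423 0.2351 0.0774] jaw 73.0 z [ 0.004 -0.012 -1.   ] F [-0.  -0.5 -0.1] w 0.0851 dq 0.096 q6 -1.0
```

View pics/s11z.png

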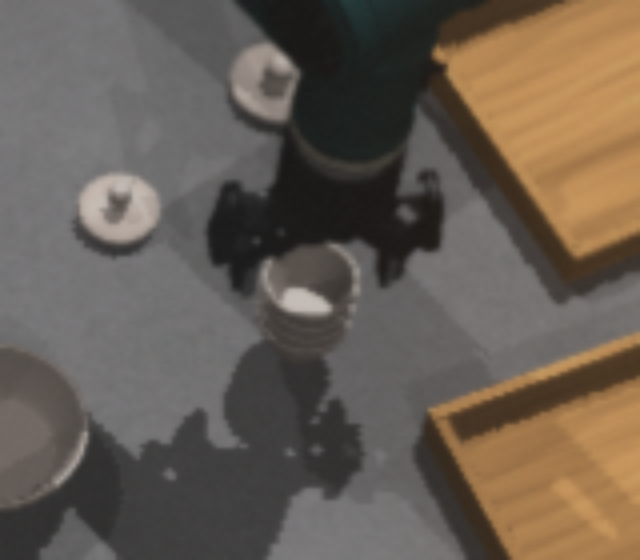

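Request:
{"method": "play_rows", "body": {
  "steps": [0, 0, 0.5, 0, 0, 0, 0.8, 0, 0, 0, 0.8, -1, -0.3, -0.7, 0.2, -1, -0.3, -0.9, 0, -1, -0.4, -0.9, 0, -1, -0.4, -0.9, 0, -1, -0.4, -0.9, 0, -1]
}}

```text
clock: 13.15
eef_pos: [0.5516, 0.0203, 0.202]
orientation: [0.403, 0.915, -0.002, 0.007]
wrist_force: [1.3, -0.6, -0.1]
gripper_width: 0.0854
```

Request:
{"method": "play_rows", "body": {
  "steps": [-0.4, -0.9, 0, -1, -0.4, -0.9, 0, -1, -0.4, -0.9, 0, -1, -0.2, -0.6, 0, -1, -0.1, -0.3, 0, -1, 0, -0.1, 0, -1, 0, 0, 0, -1, 0, 0, 0, 0]
}}

```text
clock: 13.95
eef_pos: [0.471, -0.1759, 0.2092]
orientation: [0.674, 0.739, -0.005, 0.013]
wrist_force: [-1.0, 0.5, 0.3]
gripper_width: 0.0854
```

Run:
```python
from m import *
st()
c=capture("wrist");save("w12",c);m=mask3(c);cv2.imwrite("pics/w12m.png",m)
print(proj(c,[.4771,-.1619,.066]))
```

```text
t 13.95 tcp [ 0.471  -0.1759  0.2092] jaw 5.3 z [ 0.012 -0.025 -1.   ] F [-1.   0.5  0.3] w 0.0854 dq 0.028 q6 -0.55
[328.10173135 214.55331982]
```

View pics/w12.png

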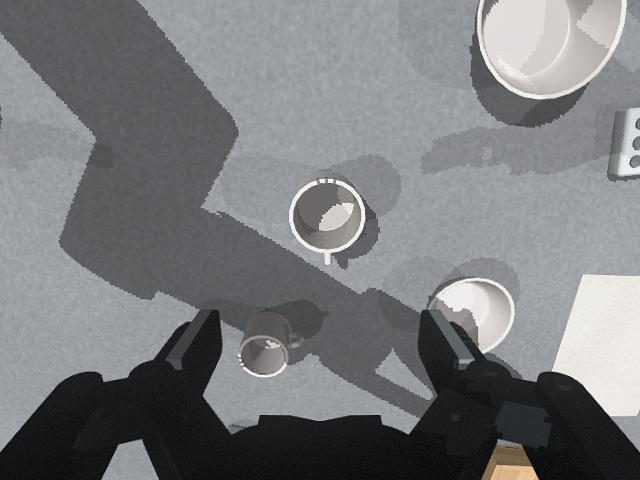

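Request:
{"method": "play_rows", "body": {
  "steps": [0.1, 0.25, -0.2, 0, 0, 0, -0.6, 0, 0, 0, -0.8, 0, 0, 0, -0.6, 0, 0, 0, -0.4, 0, 0, 0, -0.2, 0, 0, 0, -0.1, 0, 0, 0, 0, 0]
}}

```text
clock: 14.8
eef_pos: [0.4781, -0.1541, 0.0585]
orientation: [0.667, 0.745, -0.003, 0.014]
wrist_force: [-0.4, 0.1, -0.2]
gripper_width: 0.0855
```

Run:
```python
from m import *
st()
c=capture("wrist");save("w13",c);st()
print(proj(c,[.4771,-.1619,.066]))
```

```text
t 14.8 tcp [ 0.4781 -0.1541  0.0585] jaw 6.3 z [ 0.017 -0.023 -1.   ] F [-0.4  0.1 -0.2] w 0.0855 dq 0.012 q6 -0.52
t 14.85 tcp [ 0.4785 -0.1543  0.0592] jaw 6.3 z [ 0.019 -0.023 -1.   ] F [-0.3 -0.5 -0.1] w 0.0855 dq 0.021 q6 -0.52
[318.19700889 337.79081777]
```

View pics/w13.png

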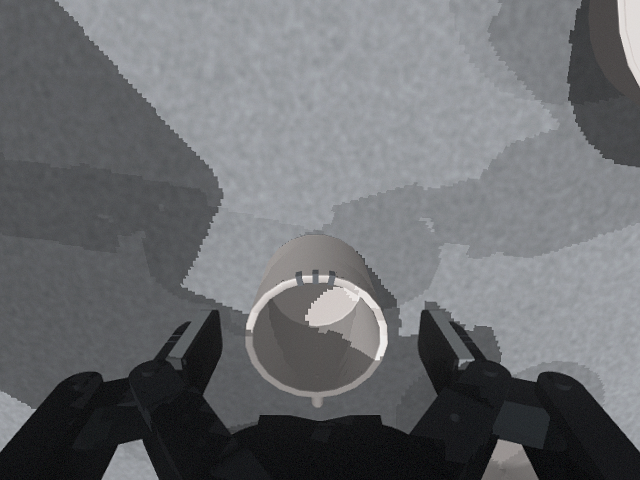

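Request:
{"method": "play_rows", "body": {
  "steps": [-0.02, -0.12, 0, 0, 0, -0.02, -0.1, 0, 0, 0, -0.1, 0, 0, 0, -0.1, 0, 0, 0, -0.06, 0, 0, 0, 0, 0, 0, 0, 0, 0, 0, 0, 0, 0]
}}

```text
clock: 15.65
eef_pos: [0.4804, -0.1636, 0.044]
orientation: [0.667, 0.745, -0.001, 0.019]
wrist_force: [0.0, 0.7, -0.2]
gripper_width: 0.0857
```

Run:
```python
from m import *
st()
```

```text
t 15.65 tcp [ 0.4804 -0.1636  0.044 ] jaw 6.3 z [ 0.027 -0.027 -0.999] F [ 0.   0.7 -0.2] w 0.0857 dq 0.002 q6 -0.54
```

Request:
{"method": "play_rows", "body": {
  "steps": [-0.06, 0.02, -0.06, 0, 0, 0, 0, 0, 0, 0, 0, 0, 0, 0, 0, 0, 0, 0, 0, 0, 0, 0, 0, 0, 0, 0, 0, 0, 0, 0, 0, 0],
  "grip": -1,
  "grip_force": 40
}}

```text
clock: 16.45
eef_pos: [0.4774, -0.1626, 0.0415]
orientation: [0.667, 0.745, -0.001, 0.02]
wrist_force: [0.6, 1.2, -0.4]
gripper_width: 0.0655
```

Run:
```python
from m import *
st()
c=capture("wrist");save("w14",c)
```

```text
t 16.45 tcp [ 0.4774 -0.1626  0.0415] jaw 6.3 z [ 0.028 -0.028 -0.999] F [ 0.6  1.2 -0.4] w 0.0655 dq 0.003 q6 -0.54
```

View pics/w14.png

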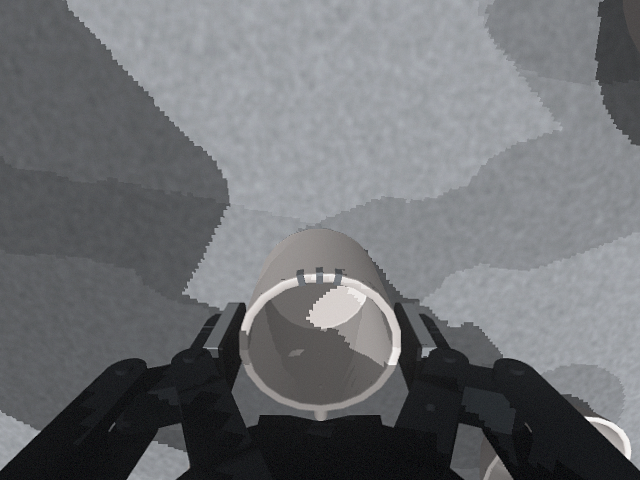

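Request:
{"method": "play_rows", "body": {
  "steps": [0, 0, 0.1, 0, 0, 0, 0.3, 0, 0, 0, 0.5, 0, 0, 0, 0.6, 0, 0, 0, 0.5, 0, 0.1, 0.1, 0.2, 0, 0.3, 0.3, 0.1, 0, 0.4, 0.4, 0, 0]
}}

```text
clock: 17.3
eef_pos: [0.5136, -0.1212, 0.158]
orientation: [0.669, 0.743, -0.003, 0.015]
wrist_force: [-0.1, -0.5, -1.8]
gripper_width: 0.0653
```

Request:
{"method": "play_rows", "body": {
  "steps": [0.6, 0.6, 0, 0, 0.6, 0.6, 0, 0, 0.6, 0.6, 0, 0, 0.4, 0.5, 0, 0, 0.2, 0.2, 0, 0, 0.1, 0.1, 0, 0, 0, 0, 0, 0, 0, 0, 0, 0]
}}

```text
clock: 18.1
eef_pos: [0.6425, 0.0206, 0.1491]
orientation: [0.668, 0.744, -0.005, 0.01]
wrist_force: [-1.1, -0.8, -1.7]
gripper_width: 0.0654
```

Run:
```python
from m import *
s=st()
c=capture("wrist");save("w15",c);c2=capture("scene");save("s15",c2)
print(onz(c,320,341,s['eef_pos'][2]+.0245),proj(c,[.641,.0113,.047]))
```

```text
t 18.1 tcp [0.6425 0.0206 0.1491] jaw 6.2 z [ 0.008 -0.021 -1.   ] F [-1.1 -0.8 -1.7] w 0.0654 dq 0.005 q6 -0.15
[0.64118232 0.02258721 0.17362694] [317.16938956 256.8337415 ]
```

View pics/w15.png

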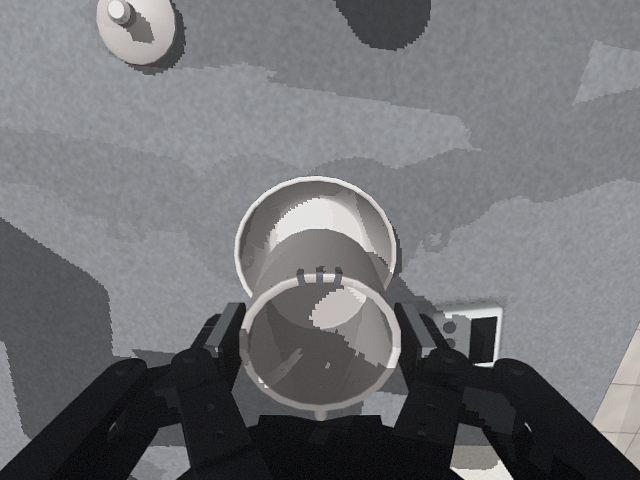

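View pics/s15.png

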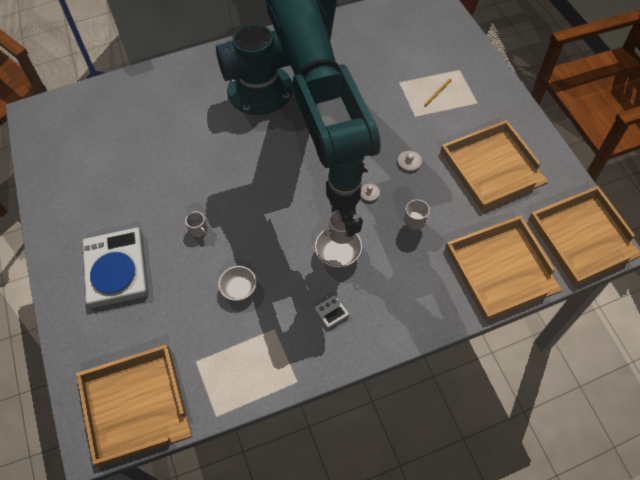

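Request:
{"method": "play_rows", "body": {
  "steps": [0, -0.2, 0, 0, 0, -0.02, -0.1, 0, 0, 0, -0.3, 0, 0, 0, -0.4, 0, 0, 0, -0.4, 0, 0, 0, -0.2, 0, 0, 0, -0.1, 0, 0, 0, 0, 0]
}}

```text
clock: 19.0
eef_pos: [0.6396, 0.0035, 0.0694]
orientation: [0.671, 0.742, -0.005, 0.01]
wrist_force: [0.2, -0.2, -1.5]
gripper_width: 0.0657
```

Run:
```python
from m import *
s=st()
c=capture("wrist");save("w16",c);st()
print(onz(c,320,341,s['eef_pos'][2]+.0245),proj(c,[.641,.0113,.047]))
```

```text
t 19.0 tcp [0.6396 0.0035 0.0694] jaw 5.8 z [ 0.008 -0.022 -1.   ] F [ 0.2 -0.2 -1.5] w 0.0657 dq 0.004 q6 -0.17
t 19.05 tcp [0.64   0.0036 0.07  ] jaw 5.8 z [ 0.009 -0.022 -1.   ] F [-0.3  0.2 -1.7] w 0.0657 dq 0.023 q6 -0.17
[0.6383505  0.00554224 0.09389739] [325.6606614  279.73888633]
```

View pics/w16.png

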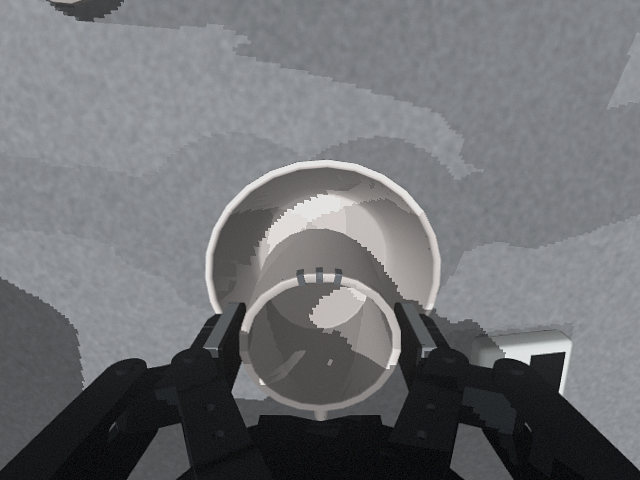

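Request:
{"method": "play_rows", "body": {
  "steps": [0.04, 0.1, 0, 0, 0, 0, 0, 0, 0, 0, -0.06, 0, 0, 0, -0.06, 0, 0, 0, -0.06, 0, 0, 0, 0, 0, 0, 0, 0, 0, 0, 0, 0, 0]
}}

```text
clock: 19.85
eef_pos: [0.6447, 0.0092, 0.0645]
orientation: [0.67, 0.742, -0.003, 0.014]
wrist_force: [-0.2, -0.1, -1.5]
gripper_width: 0.0651
```

Run:
```python
from m import *
s=st()
c=capture("wrist")
print(onz(c,320,341,s['eef_pos'][2]+.0245),proj(c,[.641,.0113,.047]))
```

```text
t 19.85 tcp [0.6447 0.0092 0.0645] jaw 5.8 z [ 0.016 -0.022 -1.   ] F [-0.2 -0.1 -1.5] w 0.0651 dq 0.002 q6 -0.16
[0.64322844 0.01122645 0.08899156] [314.48241383 292.89156318]
```

Centred within 2 mm; lower on.

Request:
{"method": "play_rows", "body": {
  "steps": [-0.03, 0, -0.08, 0, 0, 0, -0.06, 0, 0, 0, -0.05, 0, 0, 0, -0.04, 0, 0, 0, -0.02, 0, 0, 0, 0, 0, 0, 0, 0, 0, 0, 0, 0, 0]
}}

```text
clock: 20.7
eef_pos: [0.6433, 0.0093, 0.0516]
orientation: [0.67, 0.742, -0.003, 0.014]
wrist_force: [0.5, 0.7, -0.6]
gripper_width: 0.0656
```

Run:
```python
from m import *
s=st()
c=capture("wrist")
print(onz(c,320,341,s['eef_pos'][2]+.0245),proj(c,[.641,.0113,.047]))
```

```text
t 20.7 tcp [0.6433 0.0093 0.0516] jaw 5.8 z [ 0.017 -0.022 -1.   ] F [ 0.5  0.7 -0.6] w 0.0656 dq 0.001 q6 -0.16
[0.64174779 0.01125883 0.07609979] [317.51804501 305.35097017]
```

Request:
{"method": "play_rows", "body": {
  "steps": [0, 0, -0.02, 0, 0, 0, -0.02, 0, 0, 0, -0.01, 0, 0, 0, 0, 0, 0, 0, 0, 0, 0, 0, 0, 0, 0, 0, 0, 0, 0, 0, 0, 0]
}}

```text
clock: 21.55
eef_pos: [0.6434, 0.0094, 0.0514]
orientation: [0.67, 0.742, -0.002, 0.014]
wrist_force: [-0.8, 0.4, 2.1]
gripper_width: 0.0656
```

Run:
```python
from m import *
s=st()
```

```text
t 21.55 tcp [0.6434 0.0094 0.0514] jaw 5.8 z [ 0.018 -0.022 -1.   ] F [-0.8  0.4  2.1] w 0.0656 dq 0.001 q6 -0.16
```

Request:
{"method": "play_rows", "body": {
  "steps": [0, 0, 0, 0, 0, 0, 0, 0, 0, 0, 0, 0, 0, 0, 0, 0, 0, 0, 0, 0, 0, 0, 0.1, 0, 0, 0, 0.2, 0, 0, 0, 0.4, 0],
  "grip": 1
}}

```text
clock: 22.35
eef_pos: [0.6419, 0.0092, 0.0832]
orientation: [0.67, 0.742, -0.004, 0.012]
wrist_force: [0.3, 0.5, 0.3]
gripper_width: 0.0855
```

Request:
{"method": "play_rows", "body": {
  "steps": [0, 0, 0.6, 0, 0, 0, 0.8, -1, 0, -0.3, 0.3, -1, -0.4, -0.6, 0, -1, -0.6, -0.9, 0, -1, -0.6, -0.9, 0, -1, -0.6, -0.9, 0, -1, -0.6, -0.8, 0, -1]
}}

```text
clock: 23.15
eef_pos: [0.51, -0.2021, 0.1854]
orientation: [0.865, 0.501, -0.0, 0.019]
wrist_force: [1.1, -0.5, -0.1]
gripper_width: 0.0853
```

Run:
```python
from m import *
s=st()
c=capture("scene");save("s17",c);a=c["img"][180:300,200:400,::-1];cv2.imwrite("pics/s17z.png",cv2.resize(a,None,fx=4,fy=4))
```

```text
t 23.15 tcp [ 0.51   -0.2021  0.1854] jaw -29.9 z [ 0.019 -0.034 -0.999] F [ 1.1 -0.5 -0.1] w 0.0853 dq 0.884 q6 0.05
```

View pics/s17z.png

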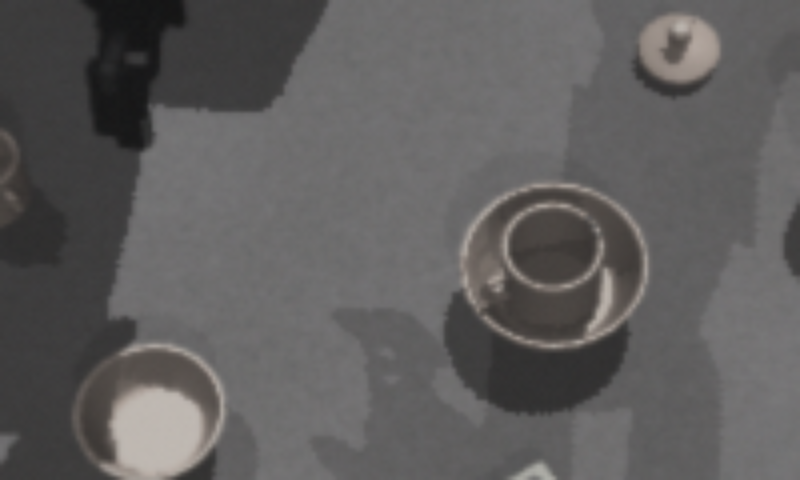

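Request:
{"method": "play_rows", "body": {
  "steps": [-0.5, -0.7, 0, -1, -0.4, -0.6, 0, -1, -0.3, -0.3, 0, -1, -0.1, -0.1, 0, -1, 0, 0, 0, -1, 0, 0, 0, -1, 0, 0, 0, -0.5, 0, 0, 0, 0]
}}

```text
clock: 24.0
eef_pos: [0.4384, -0.2983, 0.1961]
orientation: [0.975, 0.219, -0.007, 0.025]
wrist_force: [0.0, -0.7, 0.6]
gripper_width: 0.0855
```

Run:
```python
from m import *
s=st()
c=capture("wrist");save("w18",c)
print(proj(c,[.4286,-.3151,.054]))
```

```text
t 24.0 tcp [ 0.4384 -0.2983  0.1961] jaw -64.7 z [-0.002 -0.053 -0.999] F [ 0.  -0.7  0.6] w 0.0855 dq 0.011 q6 0.45
[324.97879701 246.82075165]
```

View pics/w18.png

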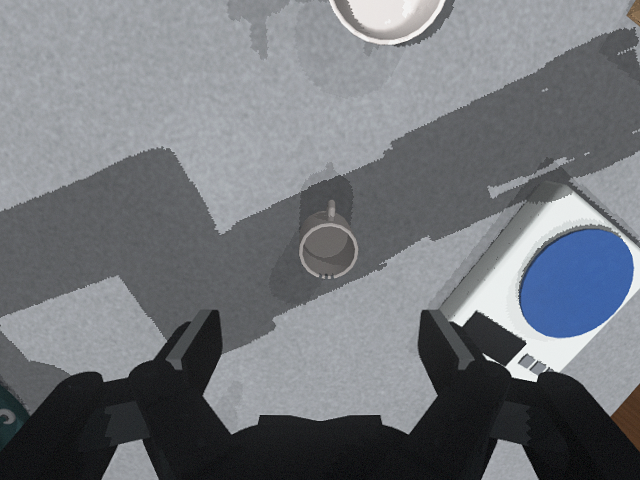

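Request:
{"method": "play_rows", "body": {
  "steps": [0.9, 0, 0, 0, 0.9, 0, 0, 0, 0.9, 0, 0, 0, 0, 0, 0, 0, 0, 0, 0, 0, -0.2, 0, 0, 0, -0.2, 0, 0, 0, -0.2, 0, 0, 0]
}}

```text
clock: 24.85
eef_pos: [0.5431, -0.2963, 0.1953]
orientation: [0.975, 0.222, -0.008, 0.025]
wrist_force: [-0.9, 0.2, -0.9]
gripper_width: 0.0852
```

Run:
```python
from m import *
s=st()
```

```text
t 24.85 tcp [ 0.5431 -0.2963  0.1953] jaw -64.3 z [-0.005 -0.052 -0.999] F [-0.9  0.2 -0.9] w 0.0852 dq 0.274 q6 0.55
```

Request:
{"method": "play_rows", "body": {
  "steps": [-0.4, -0.05, 0, 1, -0.4, -0.05, 0, 1, -0.4, -0.05, 0, 1, -0.3, -0.05, 0, 1, -0.2, 0, 0, 1, 0, 0, 0, 1, 0, 0, 0, 0, 0, 0, 0, 0]
}}

```text
clock: 25.65
eef_pos: [0.4405, -0.3065, 0.2025]
orientation: [0.882, 0.471, 0.0, 0.031]
wrist_force: [-0.2, -0.5, -0.4]
gripper_width: 0.0856
```

Run:
```python
from m import *
s=st()
c=capture("wrist");print(onz(c,320,240,0))
```

```text
t 25.65 tcp [ 0.4405 -0.3065  0.2025] jaw -33.7 z [ 0.03  -0.055 -0.998] F [-0.2 -0.5 -0.4] w 0.0856 dq 0.032 q6 -0.11
[ 0.43289593 -0.33709285  0.        ]
```

Run:
```python
from m import *
s=st()
c=capture("wrist");save("w19",c);print(proj(c,[.4286,-.3151,.054]))
```

```text
t 25.7 tcp [ 0.4407 -0.3065  0.2026] jaw -33.7 z [ 0.029 -0.055 -0.998] F [-0.3  0.4 -0.1] w 0.085 dq 0.023 q6 -0.11
[305.44445747 241.88213818]
```

View pics/w19.png

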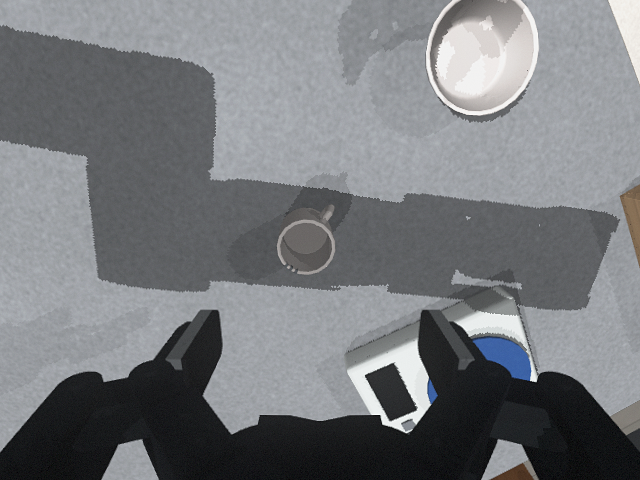

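Run:
```python
from m import *
c=capture("wrist")
print(onz(c,306,247,.054),onz(c,345,355,.03)); R=np.array(c["R"]);s=st()
o=-R.T@np.array(c["t"]);
# tool axis point below at z=.05
from scipy.spatial.transform import Rotation as Q
z=Q.from_quat(s['orientation']).as_matrix()[:,2]; print(s['eef_pos']+z*(.03-s['eef_pos'][2])/z[2])
```

```text
[ 0.42680258 -0.31920596  0.054     ] [ 0.38674561 -0.45375348  0.03      ]
t 25.8 tcp [ 0.4414 -0.3065  0.2021] jaw -33.6 z [ 0.029 -0.054 -0.998] F [ 0.5 -0.1 -0.5] w 0.0854 dq 0.017 q6 -0.11
[ 0.4464629 -0.3158435  0.03     ]
```

Request:
{"method": "play_rows", "body": {
  "steps": [-0.15, -0.12, 0, 0, -0.1, -0.1, -0.3, 0, 0, 0, -0.7, 0, 0, 0, -0.7, 0, 0, 0, -0.6, 0, 0, 0, -0.4, 0, 0, 0, -0.2, 0, 0, 0, 0, 0]
}}

```text
clock: 26.6
eef_pos: [0.4268, -0.3203, 0.0531]
orientation: [0.882, 0.471, -0.001, 0.033]
wrist_force: [0.6, -0.5, 0.6]
gripper_width: 0.0852
```

Run:
```python
from m import *
s=st()
c=capture("wrist");save("w20",c);print(proj(c,[.4275,-.3175,.054]))
```

```text
t 26.6 tcp [ 0.4268 -0.3203  0.0531] jaw -33.7 z [ 0.03  -0.058 -0.998] F [ 0.6 -0.5  0.6] w 0.0852 dq 0.015 q6 -0.14
[319.4517467  308.89425045]
```

View pics/w20.png

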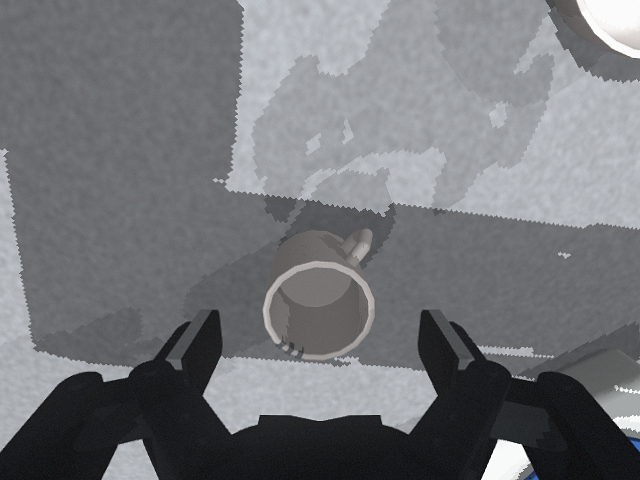

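Request:
{"method": "play_rows", "body": {
  "steps": [0, 0.02, -0.1, 0, 0, 0, -0.15, 0, 0, 0, -0.12, 0, 0, 0, -0.08, 0, 0, 0, 0, 0, 0, 0, 0, 0, 0, 0, 0, 0, 0, 0, 0, 0]
}}

```text
clock: 27.45
eef_pos: [0.4304, -0.3224, 0.0354]
orientation: [0.881, 0.471, 0.001, 0.038]
wrist_force: [-0.4, 0.3, -0.5]
gripper_width: 0.0858
```

Run:
```python
from m import *
s=st()
```

```text
t 27.45 tcp [ 0.4304 -0.3224  0.0354] jaw -33.7 z [ 0.039 -0.067 -0.997] F [-0.4  0.3 -0.5] w 0.0858 dq 0.002 q6 -0.14
```

Request:
{"method": "play_rows", "body": {
  "steps": [-0.05, 0.08, -0.08, 0, 0, 0, 0, 0, 0, 0, 0, 0, 0, 0, 0, 0, 0, 0, 0, 0, 0, 0, 0, 0, 0, 0, 0, 0, 0, 0, 0, 0]
}}

```text
clock: 28.25
eef_pos: [0.4279, -0.3182, 0.0315]
orientation: [0.881, 0.471, 0.001, 0.039]
wrist_force: [0.9, -0.1, 0.2]
gripper_width: 0.0857
```

Run:
```python
from m import *
s=st()
```

```text
t 28.25 tcp [ 0.4279 -0.3182  0.0315] jaw -33.7 z [ 0.039 -0.067 -0.997] F [ 0.9 -0.1  0.2] w 0.0857 dq 0.002 q6 -0.13
```

Request:
{"method": "play_rows", "body": {
  "steps": [0, 0, 0, 0, 0, 0, 0, 0, 0, 0, 0, 0, 0, 0, 0, 0, 0, 0, 0, 0, 0, 0, 0, 0, 0, 0, 0, 0, 0, 0, 0, 0],
  "grip": -1,
  "grip_force": 35
}}

```text
clock: 29.05
eef_pos: [0.4281, -0.3184, 0.0322]
orientation: [0.881, 0.471, 0.002, 0.039]
wrist_force: [-0.7, 0.0, 1.2]
gripper_width: 0.0523
```

Run:
```python
from m import *
s=st()
c=capture("wrist");save("w21",c)
```

```text
t 29.05 tcp [ 0.4281 -0.3184  0.0322] jaw -33.7 z [ 0.04  -0.068 -0.997] F [-0.7  0.   1.2] w 0.0523 dq 0.001 q6 -0.13
```

View pics/w21.png

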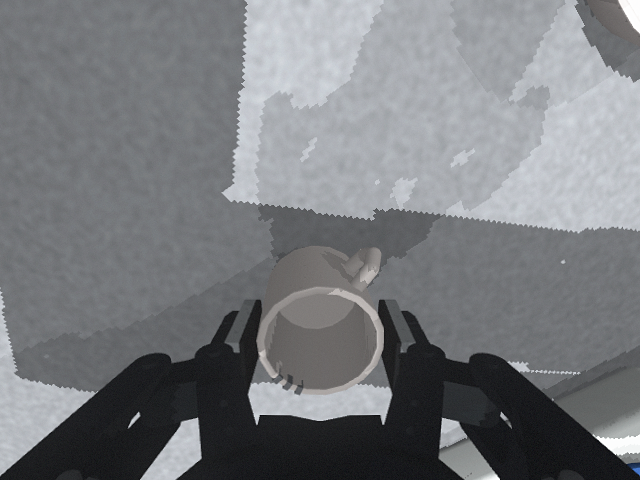

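Request:
{"method": "play_rows", "body": {
  "steps": [0, 0, 0.1, 0, 0, 0, 0.3, 0, 0, 0, 0.5, 0, 0, 0, 0.6, 0, 0, 0, 0.5, 0, 0.2, 0, 0.3, 0, 0.4, 0.1, 0.1, 0, 0.6, 0.1, 0, 0]
}}

```text
clock: 29.9
eef_pos: [0.4842, -0.3069, 0.1556]
orientation: [0.883, 0.469, -0.0, 0.036]
wrist_force: [0.9, 0.3, -1.9]
gripper_width: 0.0527
```

Request:
{"method": "play_rows", "body": {
  "steps": [0.6, 0.2, 0, 0, 0.6, 0.2, 0, 0, 0.6, 0.2, 0, 0, 0.5, 0.1, 0, 0, 0.3, 0.1, 0, 0, 0.1, 0, 0, 0, 0, 0, 0, 0, 0, 0, 0, 0]
}}

```text
clock: 30.7
eef_pos: [0.6259, -0.2638, 0.1541]
orientation: [0.882, 0.47, -0.001, 0.035]
wrist_force: [-0.1, 0.4, -0.7]
gripper_width: 0.0522
```

Run:
```python
from m import *
s=st()
c=capture("wrist");save("w22",c)
print(onz(c,320.5,340,s['eef_pos'][2]+.022),proj(c,[.641,-.267,.037]))
a=capture("scene")["img"][180:320,160:320,::-1];cv2.imwrite("pics/s22z.png",cv2.resize(a,None,fx=4,fy=4))
```

```text
t 30.7 tcp [ 0.6259 -0.2638  0.1541] jaw -33.9 z [ 0.032 -0.063 -0.998] F [-0.1  0.4 -0.7] w 0.0522 dq 0.005 q6 0.13
[ 0.62455412 -0.26234829  0.17612015] [329.82422387 229.42266784]
```

View pics/w22.png

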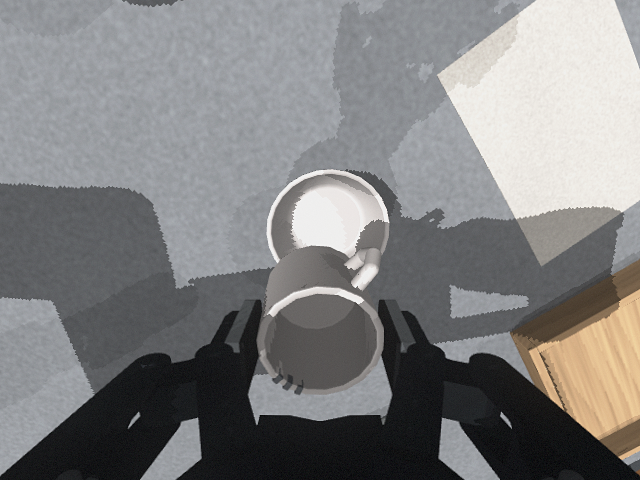

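View pics/s22z.png

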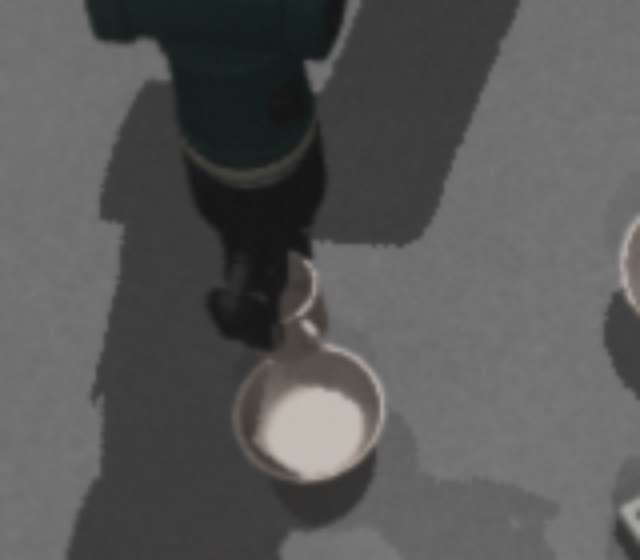

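Request:
{"method": "play_rows", "body": {
  "steps": [0.15, -0.05, 0, 0, 0.14, -0.04, -0.1, 0, 0, 0, -0.4, 0, 0, 0, -0.5, 0, 0, 0, -0.4, 0, 0, 0, -0.2, 0, 0, 0, -0.1, 0, 0, 0, 0, 0]
}}

```text
clock: 31.6
eef_pos: [0.6417, -0.2725, 0.0683]
orientation: [0.883, 0.468, 0.001, 0.038]
wrist_force: [-0.7, -0.1, -1.4]
gripper_width: 0.0527
```

Run:
```python
from m import *
s=st()
c=capture("wrist");save("w23",c)
print(onz(c,320.5,340,s['eef_pos'][2]+.022),proj(c,[.641,-.267,.037]))
```

```text
t 31.6 tcp [ 0.6417 -0.2725  0.0683] jaw -34.1 z [ 0.037 -0.066 -0.997] F [-0.7 -0.1 -1.4] w 0.0527 dq 0.016 q6 0.14
[ 0.64027497 -0.2709472   0.09025725] [310.66637117 277.3006859 ]
```

View pics/w23.png

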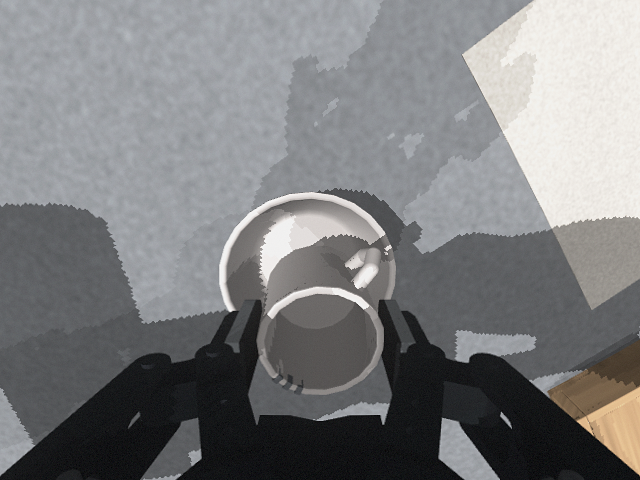

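Request:
{"method": "play_rows", "body": {
  "steps": [-0.02, 0.08, 0, 0, 0, 0, -0.1, 0, 0, 0, -0.12, 0, 0, 0, -0.1, 0, 0, 0, -0.04, 0, 0, 0, 0, 0, 0, 0, 0, 0, 0, 0, 0, 0]
}}

```text
clock: 32.45
eef_pos: [0.6431, -0.2692, 0.0541]
orientation: [0.883, 0.467, 0.003, 0.041]
wrist_force: [0.1, 0.6, -1.8]
gripper_width: 0.0525
```

Run:
```python
from m import *
s=st()
c=capture("wrist");save("w24",c)
print(onz(c,320.5,340,s['eef_pos'][2]+.022),proj(c,[.641,-.267,.037]))
```

```text
t 32.45 tcp [ 0.6431 -0.2692  0.0541] jaw -34.1 z [ 0.045 -0.07  -0.997] F [ 0.1  0.6 -1.8] w 0.0525 dq 0.002 q6 0.15
[ 0.64151417 -0.26755574  0.07607304] [313.00515169 295.12585221]
```

Request:
{"method": "play_rows", "body": {
  "steps": [-0.03, 0, -0.08, 0, 0, 0, -0.06, 0, 0, 0, -0.04, 0, 0, 0, -0.04, 0, 0, 0, 0, 0, 0, 0, 0, 0, 0, 0, 0, 0, 0, 0, 0, 0]
}}

```text
clock: 33.3
eef_pos: [0.6418, -0.2694, 0.0426]
orientation: [0.883, 0.467, 0.004, 0.042]
wrist_force: [-0.3, 0.2, -0.9]
gripper_width: 0.0526
```

Run:
```python
from m import *
s=st()
c=capture("wrist");save("w24",c)
print(onz(c,320.5,340,s['eef_pos'][2]+.022))
```

```text
t 33.3 tcp [ 0.6418 -0.2694  0.0426] jaw -34.1 z [ 0.045 -0.071 -0.996] F [-0.3  0.2 -0.9] w 0.0526 dq 0.001 q6 0.15
[ 0.64013038 -0.26777073  0.06460195]
```

View pics/w24.png

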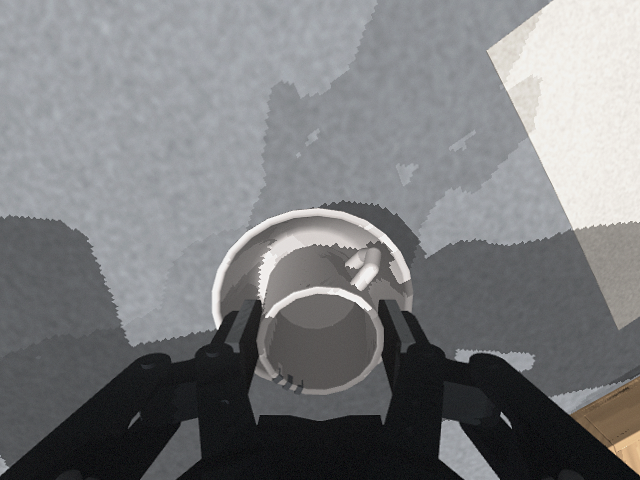

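Request:
{"method": "play_rows", "body": {
  "steps": [0, 0, -0.02, 0, 0, 0, -0.02, 0, 0, 0, -0.02, 0, 0, 0, -0.01, 0, 0, 0, 0, 0, 0, 0, 0, 0, 0, 0, 0, 0, 0, 0, 0, 0]
}}

```text
clock: 34.15
eef_pos: [0.642, -0.2694, 0.0424]
orientation: [0.883, 0.467, 0.004, 0.042]
wrist_force: [-0.8, 1.8, 1.7]
gripper_width: 0.0525
```

Run:
```python
from m import *
s=st()
```

```text
t 34.15 tcp [ 0.642  -0.2694  0.0424] jaw -34.1 z [ 0.047 -0.071 -0.996] F [-0.8  1.8  1.7] w 0.0525 dq 0.002 q6 0.15
```

Request:
{"method": "play_rows", "body": {
  "steps": [0, 0, 0, 0, 0, 0, 0, 0, 0, 0, 0, 0, 0, 0, 0, 0, 0, 0, 0, 0, 0, 0, 0.1, 0, 0, 0, 0.2, 0, 0, 0, 0.4, 0],
  "grip": 1
}}

```text
clock: 34.95
eef_pos: [0.6402, -0.2686, 0.0726]
orientation: [0.883, 0.468, 0.002, 0.04]
wrist_force: [0.3, -0.5, -1.1]
gripper_width: 0.0857
```

Request:
{"method": "play_rows", "body": {
  "steps": [0, 0, 0.6, 0, 0, 0, 0.8, 0, 0, 0.3, 0.6, 1, -0.2, 0.6, 0.2, 1, -0.2, 0.9, 0, 1, -0.3, 0.9, 0, 1, -0.3, 0.9, 0, 1, -0.3, 0.9, 0, 1]
}}

```text
clock: 35.75
eef_pos: [0.5763, -0.0444, 0.2013]
orientation: [0.728, 0.683, 0.019, 0.047]
wrist_force: [0.5, -0.2, -0.1]
gripper_width: 0.0855
```

Run:
```python
from m import *
s=st()
a=capture("scene")["img"][180:320,160:320,::-1];cv2.imwrite("pics/s25z.png",cv2.resize(a,None,fx=4,fy=4))
```

```text
t 35.75 tcp [ 0.5763 -0.0444  0.2013] jaw -3.5 z [ 0.092 -0.043 -0.995] F [ 0.5 -0.2 -0.1] w 0.0855 dq 0.722 q6 -0.1
```

View pics/s25z.png

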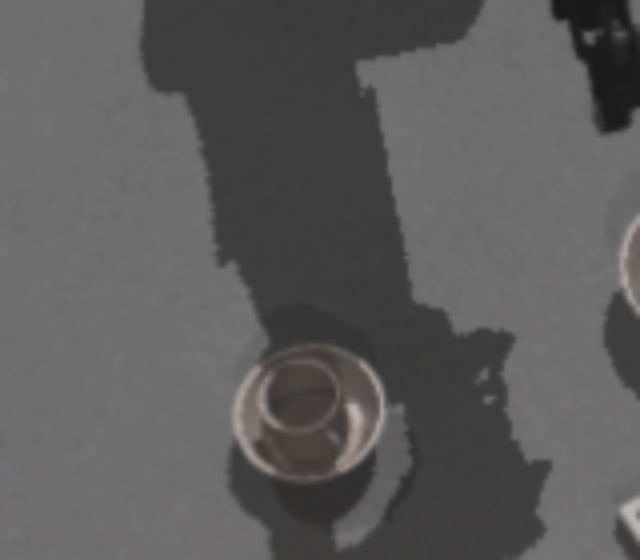

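Request:
{"method": "play_rows", "body": {
  "steps": [-0.3, 0.9, 0, 1, -0.3, 0.9, 0, 1, -0.3, 0.8, 0, 1, -0.2, 0.5, 0, 1, -0.1, 0.3, 0, 1, 0, 0.1, 0, 1, 0, 0, 0, 1, 0, 0, 0, 0]
}}

```text
clock: 36.6
eef_pos: [0.5131, 0.1412, 0.2131]
orientation: [0.472, 0.88, 0.04, 0.041]
wrist_force: [1.2, -0.9, -0.1]
gripper_width: 0.0857
```

Run:
```python
from m import *
s=st()
c=capture("wrist");save("w26",c);print(proj(c,[.494,.165,.009]))
c=capture("top");save("t26",c);a=c["img"][200:340,180:460,::-1];cv2.imwrite("pics/t26z.png",cv2.resize(a,None,fx=2.85,fy=2.85,interpolation=2))
```

```text
t 36.6 tcp [0.5131 0.1412 0.2131] jaw 33.7 z [ 0.11   0.032 -0.993] F [ 1.2 -0.9 -0.1] w 0.0857 dq 0.027 q6 -0.43
[295.77231071 183.09325956]
```

View pics/w26.png

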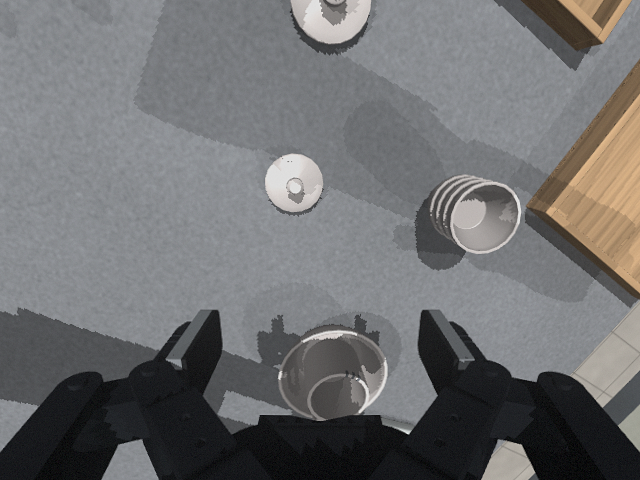

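View pics/t26z.png

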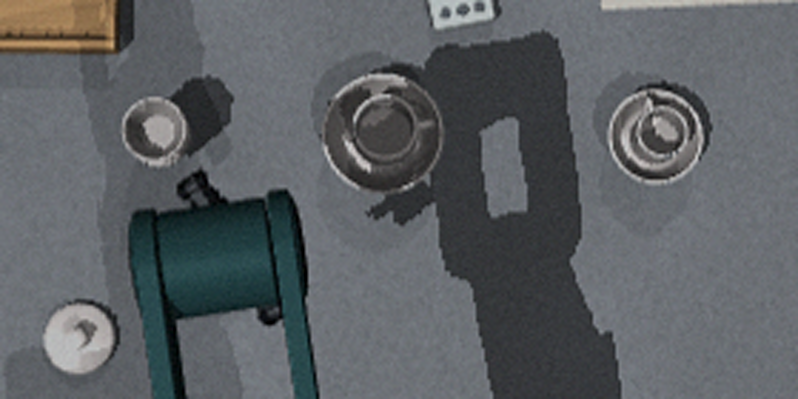

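Request:
{"method": "play_rows", "body": {
  "steps": [0, 0, 0, -1, 0, 0, 0, -1, 0, 0, 0, -1, 0, 0, 0, -1, 0, 0, 0, -1, 0, 0, 0, -1, 0, 0, 0, -1, 0, 0, 0, -1]
}}

```text
clock: 37.5
eef_pos: [0.5145, 0.1376, 0.2152]
orientation: [0.761, 0.646, 0.023, 0.054]
wrist_force: [0.5, 0.2, -0.6]
gripper_width: 0.0855
```

Run:
```python
from m import *
s=st()
```

```text
t 37.5 tcp [0.5145 0.1376 0.2152] jaw -9.3 z [ 0.105 -0.052 -0.993] F [ 0.5  0.2 -0.6] w 0.0855 dq 0.971 q6 0.36
```

Request:
{"method": "play_rows", "body": {
  "steps": [0, 0, 0, -1, 0, 0, 0, -1, 0, 0, 0, -1, 0, 0, 0, -1, 0, 0, 0, -1, 0, 0, 0, -1, 0, 0, 0, -1, 0, 0, 0, -1]
}}

```text
clock: 38.3
eef_pos: [0.5158, 0.1347, 0.217]
orientation: [0.944, 0.323, 0.003, 0.06]
wrist_force: [0.4, -0.3, -0.2]
gripper_width: 0.0853
```

Request:
{"method": "play_rows", "body": {
  "steps": [0, 0, 0, -1, 0, 0, 0, -1, 0, 0, 0, -1, 0, 0, 0, -1, 0, 0, 0, -1, 0, 0, 0, -1, 0, 0, 0, -1, 0, 0, 0, -0.5]
}}

```text
clock: 39.1
eef_pos: [0.5176, 0.1319, 0.2184]
orientation: [0.998, -0.022, -0.016, 0.059]
wrist_force: [0.2, 0.6, 0.7]
gripper_width: 0.0852
```

Run:
```python
from m import *
s=st();print(s['q'])
```

```text
t 39.1 tcp [0.5176 0.1319 0.2184] jaw -92.4 z [-0.034 -0.116 -0.993] F [0.2 0.6 0.7] w 0.0852 dq 0.45 q6 1.81
[ 0.20834279  0.10221081  1.38456311 -0.10788979  1.71176149  1.81093412]
```

Request:
{"method": "play_rows", "body": {
  "steps": [0, 0, 0, -1, 0, 0, 0, -1, 0, 0, 0, -1, 0, 0, 0, -1, 0, 0, 0, -0.5, 0, 0, 0, -0.1, 0, 0, 0, 0, 0, 0, 0, 0]
}}

```text
clock: 39.9
eef_pos: [0.5193, 0.1292, 0.2194]
orientation: [0.97, -0.237, -0.027, 0.055]
wrist_force: [0.8, 0.1, -0.5]
gripper_width: 0.0852
```

Run:
```python
from m import *
s=st();print(s['q'])
```

```text
t 39.9 tcp [0.5193 0.1292 0.2194] jaw -117.3 z [-0.077 -0.093 -0.993] F [ 0.8  0.1 -0.5] w 0.0852 dq 0.003 q6 2.22
[ 0.18498139  0.12892348  1.35321504 -0.07880115  1.75250932  2.22361204]
```

Request:
{"method": "play_rows", "body": {
  "steps": [0, 0, -0.02, 0, 0, 0, -0.02, 0, 0, 0, -0.02, 0, 0, 0, -0.02, 0, 0, 0, -0.02, 0, 0, 0, -0.02, 0, 0, 0, -0.02, 0, 0, 0, -0.02, 0]
}}

```text
clock: 40.7
eef_pos: [0.5191, 0.1293, 0.2108]
orientation: [0.97, -0.236, -0.026, 0.055]
wrist_force: [-0.6, -0.3, 0.4]
gripper_width: 0.0854
```

Run:
```python
from m import *
s=st();print(s['q'])
```

```text
t 40.7 tcp [0.5191 0.1293 0.2108] jaw -117.3 z [-0.077 -0.093 -0.993] F [-0.6 -0.3  0.4] w 0.0854 dq 0.023 q6 2.22
[ 0.18542508  0.13072675  1.36818541 -0.07873438  1.73559088  2.22459403]
```

Request:
{"method": "play_rows", "body": {
  "steps": [-0.3, -0.1, 0, 0, 0, 0, 0, 0, -0.3, -0.1, 0, 0, 0, 0, 0, 0, -0.3, -0.1, 0, 0, 0, 0, 0, 0, -0.3, -0.1, 0, 0, 0, 0, 0, 0]
}}

```text
clock: 41.5
eef_pos: [0.4625, 0.1101, 0.2103]
orientation: [0.97, -0.236, -0.024, 0.053]
wrist_force: [0.5, 0.3, 0.3]
gripper_width: 0.0855
```

Run:
```python
from m import *
s=st();print(s['q'])
```

```text
t 41.5 tcp [0.4625 0.1101 0.2103] jaw -117.3 z [-0.072 -0.092 -0.993] F [0.5 0.3 0.3] w 0.0855 dq 0.051 q6 2.21
[ 0.1681371  -0.00643627  1.51358197 -0.07937821  1.72024485  2.20811527]
```

Request:
{"method": "play_rows", "body": {
  "steps": [0, 0, -0.3, 0, 0, 0, 0, 0, 0, 0, -0.3, 0, 0, 0, 0, 0, 0, 0, -0.3, 0, 0, 0, 0, 0, 0, 0, -0.3, 0, 0, 0, 0, 0]
}}

```text
clock: 42.3
eef_pos: [0.4711, 0.1121, 0.1534]
orientation: [0.97, -0.236, -0.018, 0.05]
wrist_force: [0.7, 0.3, -0.5]
gripper_width: 0.0852
```

Run:
```python
from m import *
s=st();print(s['q'])
```

```text
t 42.3 tcp [0.4711 0.1121 0.1534] jaw -117.3 z [-0.059 -0.089 -0.994] F [ 0.7  0.3 -0.5] w 0.0852 dq 0.078 q6 2.22
[ 0.16887889  0.02834206  1.59140471 -0.07791164  1.59505057  2.21838046]
```

Request:
{"method": "play_rows", "body": {
  "steps": [0, 0.3, 0.3, 1, -0.1, 0.6, 0.5, 1, -0.1, 0.7, 0.6, 1, -0.2, 0.8, 0.6, 1, -0.2, 0.8, 0.6, 0.5, -0.2, 0.6, 0.5, 0, -0.1, 0.3, 0.3, 0, 0, 0.1, 0.1, 0]
}}

```text
clock: 43.1
eef_pos: [0.4235, 0.3258, 0.3353]
orientation: [0.998, -0.036, -0.006, 0.052]
wrist_force: [0.2, -1.4, 0.8]
gripper_width: 0.0855
```

Request:
{"method": "play_rows", "body": {
  "steps": [0, 0, -1, 0, 0, 0, 0, 0, 0, 0, -1, 0, 0, 0, 0, 0, 0, 0, -1, 0, 0, 0, 0, 0, 0, 0, -1, 0, 0, 0, 0, 0]
}}

```text
clock: 43.9
eef_pos: [0.4253, 0.3224, 0.1671]
orientation: [0.997, -0.038, -0.012, 0.058]
wrist_force: [-0.3, -1.4, -2.9]
gripper_width: 0.0858
```

Run:
```python
from m import *
s=st();print(s['q'])
```

```text
t 43.9 tcp [0.4253 0.3224 0.1671] jaw -94.3 z [-0.029 -0.115 -0.993] F [-0.3 -1.4 -2.9] w 0.0858 dq 0.392 q6 2.24
[ 0.5909355   0.14102153  1.44348946 -0.07981792  1.64540014  2.23601513]
```

Request:
{"method": "play_rows", "body": {
  "steps": [0, 0, 1, 0, 0, 0, 0, 0, 0, 0, 1, 0, 0, 0, 0, 0, 0, 0, 1, 0, 0, 0, 0, 0, 0, 0, 1, 0, 0, 0, 0, 0]
}}

```text
clock: 44.7
eef_pos: [0.4391, 0.3285, 0.3839]
orientation: [0.998, -0.042, 0.026, 0.032]
wrist_force: [1.6, 0.9, 1.1]
gripper_width: 0.0855
```

Run:
```python
from m import *
s=st();print(s['q'])
```

```text
t 44.7 tcp [0.4391 0.3285 0.3839] jaw -95.0 z [ 0.049 -0.066 -0.997] F [1.6 0.9 1.1] w 0.0855 dq 0.055 q6 2.21
[ 0.58755427  0.10728432  1.05012943 -0.08946706  1.97860683  2.20746342]
```

Request:
{"method": "play_rows", "body": {
  "steps": [0, 0, -0.2, 0, 0, 0, 0, 0, 0, 0, -0.2, 0, 0, 0, 0, 0, 0, 0, -0.2, 0, 0, 0, 0, 0, 0, 0, -0.2, 0, 0, 0, 0, 0]
}}

```text
clock: 45.5
eef_pos: [0.4423, 0.3301, 0.3541]
orientation: [0.998, -0.043, 0.036, 0.025]
wrist_force: [-0.4, -0.8, -1.5]
gripper_width: 0.0854
```

Run:
```python
from m import *
s=st();print(s['q'])
```

```text
t 45.5 tcp [0.4423 0.3301 0.3541] jaw -95.1 z [ 0.07  -0.053 -0.996] F [-0.4 -0.8 -1.5] w 0.0854 dq 0.032 q6 2.22
[ 0.58691968  0.08436945  1.13466961 -0.08689375  1.89245243  2.21559189]
```

Request:
{"method": "play_rows", "body": {
  "steps": [-0.05, -0.1, -0.3, 0, -0.05, -0.1, -0.7, 0, -0.05, -0.05, -0.8, 0, 0, 0, -0.8, 0, 0, 0, -0.8, 0, 0, 0, -0.6, 0, 0, 0, -0.4, 0, 0, 0, -0.2, 0],
  "grip": 0.3
}}

```text
clock: 46.3
eef_pos: [0.4326, 0.3159, 0.1156]
orientation: [0.998, -0.043, 0.037, 0.024]
wrist_force: [0.0, -1.3, -0.9]
gripper_width: 0.0552
```

Run:
```python
from m import *
s=st()
c=capture("wrist");save("w30",c);print(proj(c,[.4344,.3172,.009]),proj(c,[.4344,.3172,.034]));s=st();print(proj(c,s['eef_pos']))
```

```text
t 46.3 tcp [0.4326 0.3159 0.1156] jaw -95.1 z [ 0.072 -0.051 -0.996] F [ 0.  -1.3 -0.9] w 0.0552 dq 0.213 q6 2.24
[311.08483927 253.25978227] [311.85934596 261.92209718]
t 46.35 tcp [0.4319 0.3154 0.1143] jaw -95.1 z [ 0.07  -0.052 -0.996] F [-0.8 -0.8 -1.3] w 0.0556 dq 0.047 q6 2.24
[320.25589056 312.14822637]
```

View pics/w30.png

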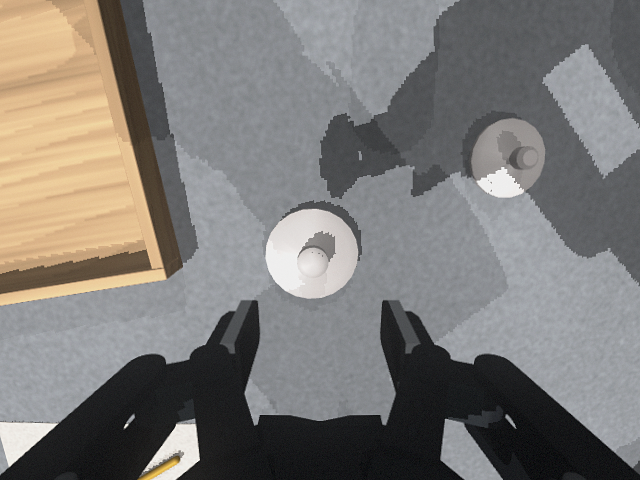

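Request:
{"method": "play_rows", "body": {
  "steps": [0.03, 0.03, -0.1, 0, 0, 0, -0.3, 0, 0, 0, -0.4, 0, 0, 0, -0.4, 0, 0, 0, -0.3, 0, 0, 0, -0.15, 0, 0, 0, -0.05, 0, 0, 0, 0, 0]
}}

```text
clock: 47.15
eef_pos: [0.4416, 0.3224, 0.0373]
orientation: [0.998, -0.044, 0.045, 0.018]
wrist_force: [1.1, -0.0, -0.0]
gripper_width: 0.0555
```

Run:
```python
from m import *
s=st()
c=capture("wrist");save("w31",c);print(proj(c,[.4344,.3172,.034]));s=st()
```

```text
t 47.15 tcp [0.4416 0.3224 0.0373] jaw -95.1 z [ 0.089 -0.04  -0.995] F [ 1.1 -0.  -0. ] w 0.0555 dq 0.018 q6 2.26
[331.18213757 322.23044939]
t 47.2 tcp [0.4418 0.3225 0.0377] jaw -95.1 z [ 0.09  -0.04  -0.995] F [-0.2  0.2 -0.1] w 0.0555 dq 0.005 q6 2.26
```

View pics/w31.png

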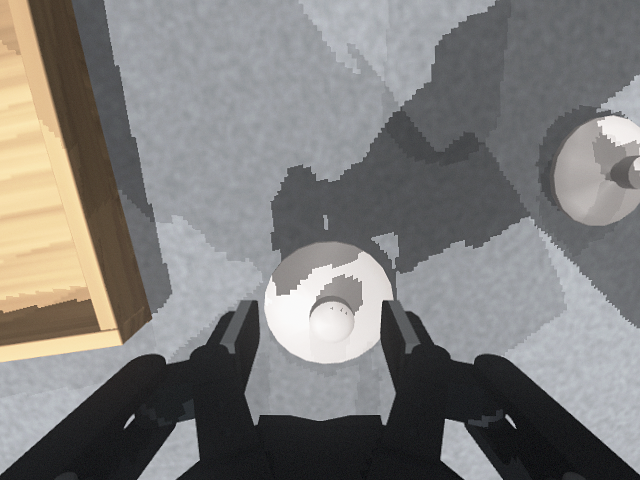

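Request:
{"method": "play_rows", "body": {
  "steps": [-0.08, -0.06, 0, 0, -0.06, -0.05, 0, 0, 0, 0, -0.08, 0, 0, 0, -0.08, 0, 0, 0, -0.08, 0, 0, 0, -0.06, 0, 0, 0, -0.02, 0, 0, 0, 0, 0]
}}

```text
clock: 48.0
eef_pos: [0.4355, 0.3174, 0.0231]
orientation: [0.998, -0.044, 0.048, 0.017]
wrist_force: [0.3, 0.0, -0.3]
gripper_width: 0.0555
```

Run:
```python
from m import *
s=st()
c=capture("wrist");save("w32",c);print(proj(c,[.4344,.3172,.034]))
```

```text
t 48.0 tcp [0.4355 0.3174 0.0231] jaw -95.1 z [ 0.094 -0.037 -0.995] F [ 0.3  0.  -0.3] w 0.0555 dq 0.004 q6 2.26
[320.66216478 324.11398993]
```

View pics/w32.png

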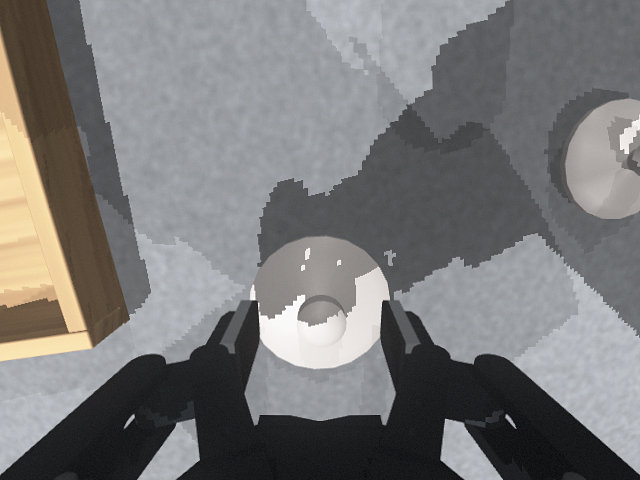

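Request:
{"method": "play_rows", "body": {
  "steps": [0, 0, -0.02, 0, 0, 0, 0, 0, 0, 0, 0, 0, 0, 0, 0, 0, 0, 0, 0, 0, 0, 0, 0, 0, 0, 0, 0, 0, 0, 0, 0, 0],
  "grip": -1,
  "grip_force": 35
}}

```text
clock: 48.85
eef_pos: [0.4358, 0.3176, 0.0225]
orientation: [0.998, -0.044, 0.048, 0.016]
wrist_force: [0.5, -0.4, -0.6]
gripper_width: 0.0201
```

Run:
```python
from m import *
s=st()
c=capture("wrist");save("w33",c)
```

```text
t 48.85 tcp [0.4358 0.3176 0.0225] jaw -95.1 z [ 0.095 -0.037 -0.995] F [ 0.5 -0.4 -0.6] w 0.0201 dq 0.001 q6 2.26
```

View pics/w33.png

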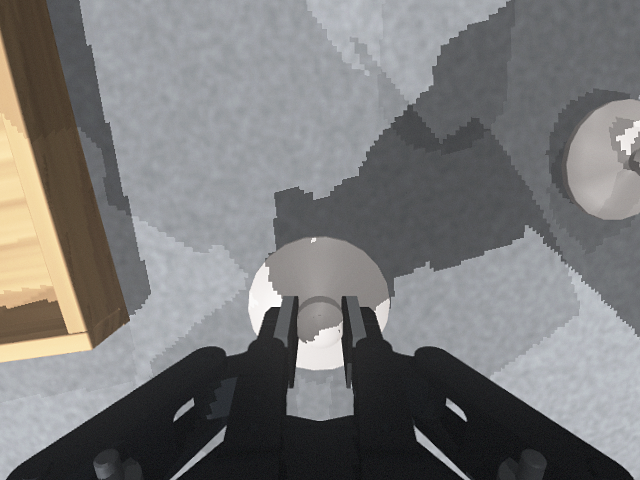

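Run:
```python
from m import *
c=capture("top");a=c["img"][225:270,290:440,::-1];cv2.imwrite("pics/t33z.png",cv2.resize(a,None,fx=5.3,fy=5.3,interpolation=2))
print(onz(c,314.7,245.3,.076),onz(c,413,246,.064)); 
for X in ([.641,.0113,.047],[.641,-.267,.037],[.6417,.0113,.076],[.640,-.2678,.064]): print((proj(c,X)-[290,225])*5.3)
```

```text
[0.63972921 0.00904448 0.076     ] [ 0.64079673 -0.27224652  0.064     ]
[126.34274429 113.15078082]
[634.13304681 118.12212396]
[126.70443563 103.92571514]
[643.71636055 112.7227779 ]
```

View pics/t33z.png

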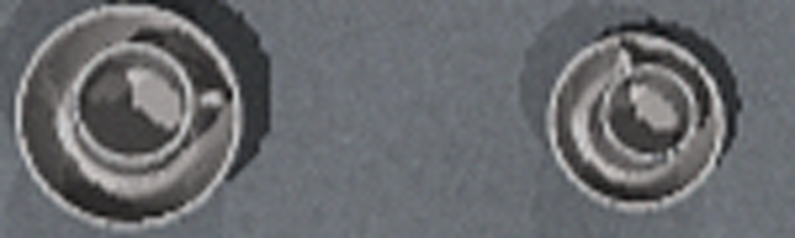

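Request:
{"method": "play_rows", "body": {
  "steps": [0, 0, 0.1, 0, 0, 0, 0.3, 0, 0, 0, 0.5, 0, 0, 0, 0.6, 0, 0, 0, 0.6, 0, 0.1, -0.3, 0.5, 0, 0.3, -0.6, 0.3, 0, 0.4, -0.6, 0.1, 0]
}}

```text
clock: 49.75
eef_pos: [0.4721, 0.2425, 0.1781]
orientation: [0.998, -0.039, 0.046, 0.017]
wrist_force: [0.4, 0.5, -0.6]
gripper_width: 0.0196
```

Request:
{"method": "play_rows", "body": {
  "steps": [0.5, -0.6, 0, 0, 0.5, -0.7, 0, 0, 0.5, -0.7, 0, 0, 0.5, -0.7, 0, 0, 0.5, -0.7, 0, 0, 0.4, -0.6, 0, 0, 0.2, -0.3, 0, 0, 0.1, -0.1, 0, 0]
}}

```text
clock: 50.55
eef_pos: [0.6388, 0.0108, 0.1842]
orientation: [0.998, -0.04, 0.051, 0.015]
wrist_force: [0.6, -0.5, -1.4]
gripper_width: 0.0197
```

Run:
```python
from m import *
s=st()
c=capture("wrist");save("w34",c);s=st();print(proj(c,[.641,.0075,.076]),proj(c,s['eef_pos']))
a=capture("scene")["img"][150:300,240:440,::-1];cv2.imwrite("pics/s34z.png",cv2.resize(a,None,fx=4,fy=4))
```

```text
t 50.55 tcp [0.6388 0.0108 0.1842] jaw -94.7 z [ 0.1   -0.035 -0.994] F [ 0.6 -0.5 -1.4] w 0.0197 dq 0.134 q6 1.6
t 50.6 tcp [0.6392 0.0106 0.184 ] jaw -94.7 z [ 0.1   -0.036 -0.994] F [ 1.6 -0.3 -0.4] w 0.02 dq 0.037 q6 1.6
[319.48953757 255.2502985 ] [319.62095845 311.1591733 ]
```

View pics/w34.png

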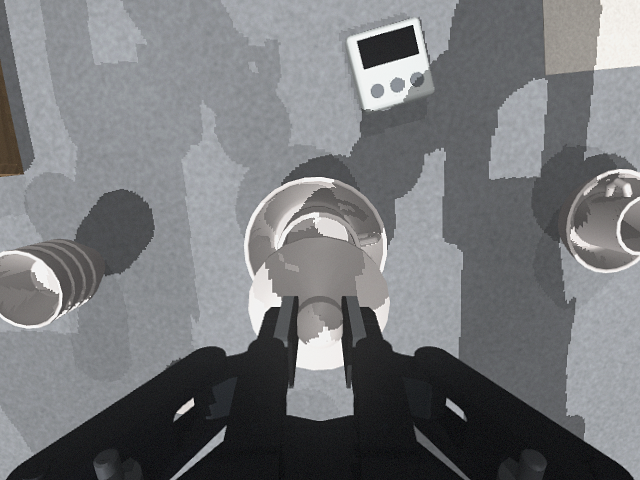

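View pics/s34z.png

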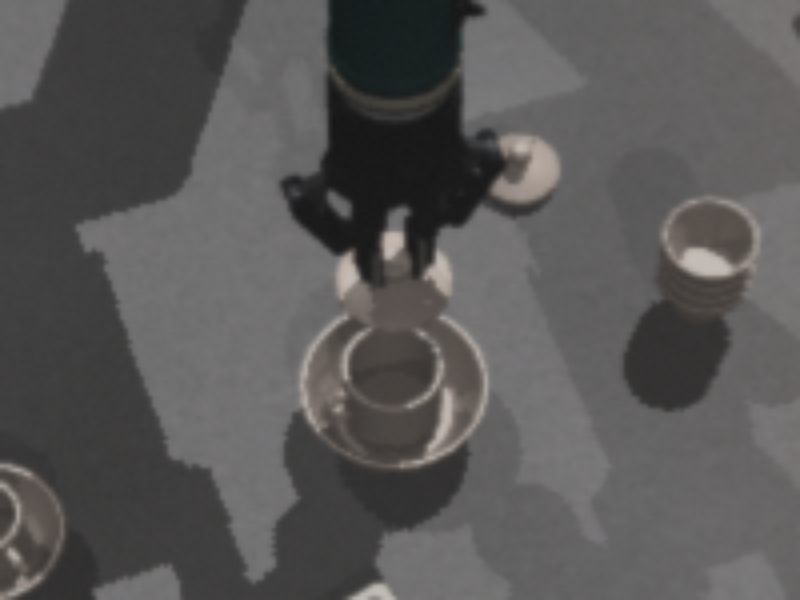

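Run:
```python
from m import *
s=st()
c=capture("wrist");print(onz(c,319,302.5,s['eef_pos'][2]-.0135), onz(c,319,254,.076))
```

```text
t 50.65 tcp [0.6384 0.0122 0.1841] jaw -94.6 z [ 0.1   -0.035 -0.994] F [ 0.5 -0.1 -0.5] w 0.0198 dq 0.034 q6 1.6
[0.63799999 0.01200429 0.17055428] [0.64162795 0.00922786 0.076     ]
```

Request:
{"method": "play_rows", "body": {
  "steps": [0.04, -0.06, -0.1, 0, 0, -0.02, -0.3, 0, 0, 0, -0.4, 0, 0, 0, -0.4, 0, 0, 0, -0.2, 0, 0, 0, -0.1, 0, 0, 0, -0.05, 0, 0, 0, 0, 0]
}}

```text
clock: 51.5
eef_pos: [0.6356, 0.0178, 0.1008]
orientation: [0.998, -0.034, 0.049, 0.014]
wrist_force: [-0.6, 0.0, 0.1]
gripper_width: 0.0197
```

Run:
```python
from m import *
s=st()
c=capture("wrist");save("w35",c);print(onz(c,319,302.5,s['eef_pos'][2]-.0135),proj(c,[.6413,.008,.076]))
a=capture("scene")["img"][150:300,240:440,::-1];cv2.imwrite("pics/s35z.png",cv2.resize(a,None,fx=4,fy=4))
```

```text
t 51.5 tcp [0.6356 0.0178 0.1008] jaw -93.9 z [ 0.097 -0.03  -0.995] F [-0.6  0.   0.1] w 0.0197 dq 0.006 q6 1.59
[0.63510104 0.01771589 0.08728113] [335.95686241 282.50298474]
```

View pics/w35.png

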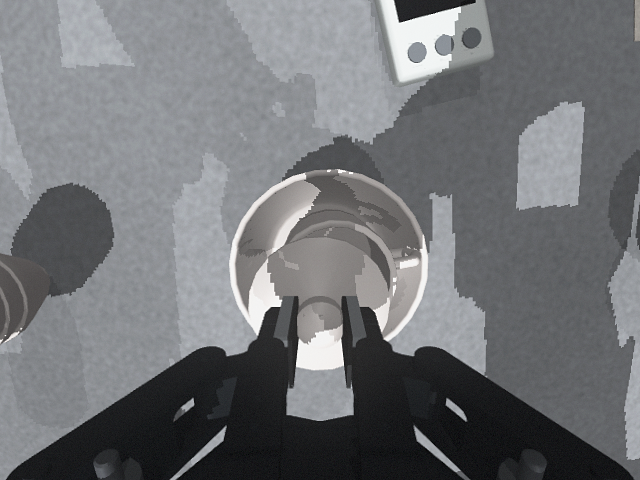

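View pics/s35z.png

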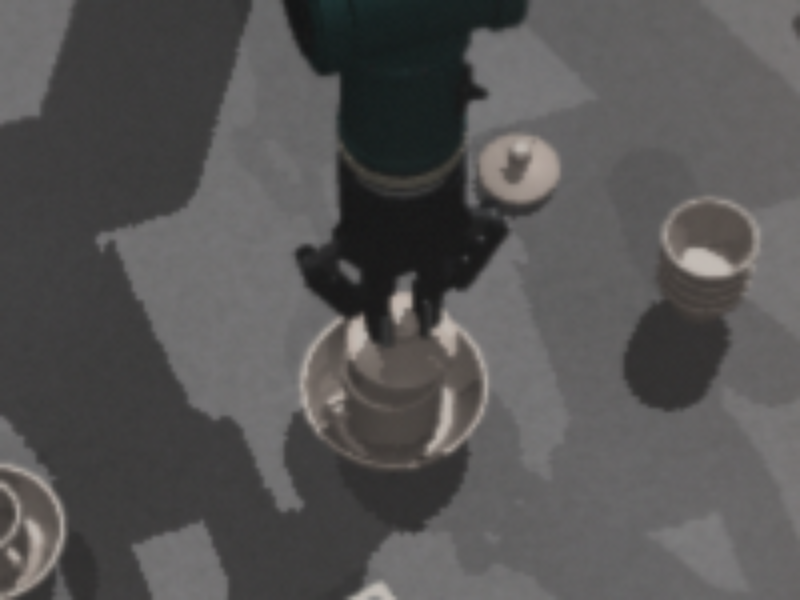

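Request:
{"method": "play_rows", "body": {
  "steps": [0.05, -0.05, 0.06, 0, 0.05, -0.07, 0, 0, 0.03, -0.07, 0, 0, 0, -0.02, 0, 0, 0, 0, 0, 0, 0, 0, 0, 0, 0, 0, 0, 0, 0, 0, 0, 0]
}}

```text
clock: 52.4
eef_pos: [0.6453, 0.0052, 0.1086]
orientation: [0.998, -0.034, 0.053, 0.014]
wrist_force: [0.3, 0.1, -0.3]
gripper_width: 0.0197
```

Run:
```python
from m import *
s=st()
c=capture("wrist");save("w36",c);print(onz(c,319,302.5,s['eef_pos'][2]-.0135),proj(c,[.6413,.008,.076]))
```

```text
t 52.4 tcp [0.6453 0.0052 0.1086] jaw -94.0 z [ 0.105 -0.031 -0.994] F [ 0.3  0.1 -0.3] w 0.0197 dq 0.003 q6 1.58
[0.64498857 0.00512797 0.09514473] [313.53503374 297.07387046]
```

View pics/w36.png

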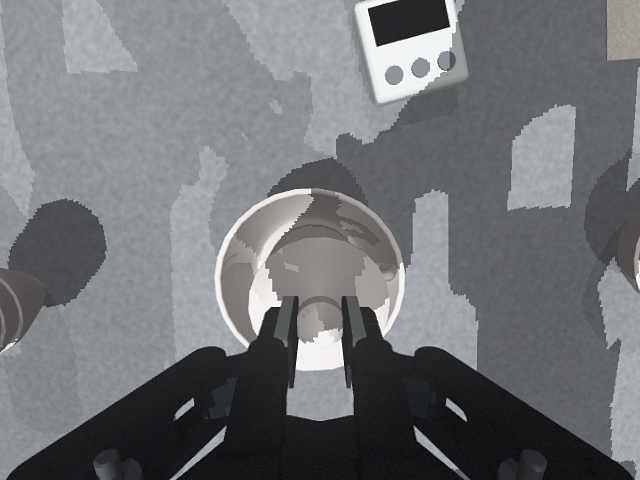

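Request:
{"method": "play_rows", "body": {
  "steps": [-0.07, 0.05, 0, 0, 0, 0, 0, 0, 0, 0, -0.06, 0, 0, 0, -0.08, 0, 0, 0, -0.06, 0, 0, 0, -0.04, 0, 0, 0, 0, 0, 0, 0, 0, 0]
}}

```text
clock: 53.25
eef_pos: [0.6409, 0.0084, 0.0946]
orientation: [0.998, -0.034, 0.052, 0.014]
wrist_force: [0.6, -0.1, -0.6]
gripper_width: 0.0195
```

Run:
```python
from m import *
s=st()
c=capture("wrist");save("w37",c);print(onz(c,319,302.5,s['eef_pos'][2]-.0135),proj(c,[.6413,.008,.076]))
```

```text
t 53.25 tcp [0.6409 0.0084 0.0946] jaw -94.0 z [ 0.103 -0.031 -0.994] F [ 0.6 -0.1 -0.6] w 0.0195 dq 0.003 q6 1.58
[0.64048154 0.0083252  0.08112763] [319.2844529  297.44852581]
```

View pics/w37.png

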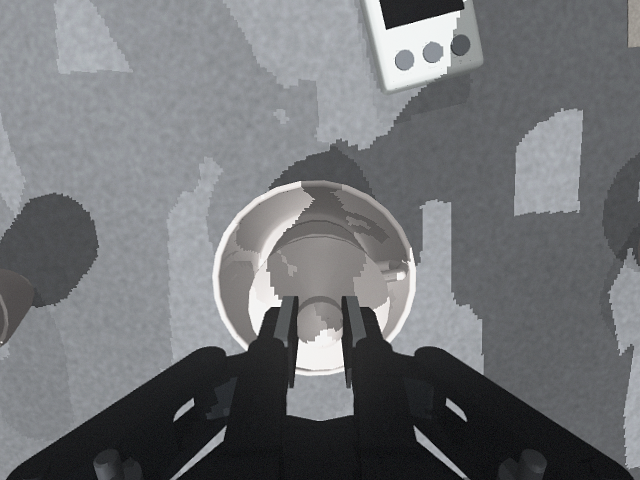

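Request:
{"method": "play_rows", "body": {
  "steps": [0, 0, -0.03, 0, 0, 0, -0.03, 0, 0, 0, -0.02, 0, 0, 0, -0.02, 0, 0, 0, -0.01, 0, 0, 0, 0, 0, 0, 0, 0, 0, 0, 0, 0, 0]
}}

```text
clock: 54.1
eef_pos: [0.6419, 0.0083, 0.0914]
orientation: [0.998, -0.034, 0.054, 0.014]
wrist_force: [-0.3, -0.2, 2.2]
gripper_width: 0.0201
```

Run:
```python
from m import *
s=st()
```

```text
t 54.1 tcp [0.6419 0.0083 0.0914] jaw -94.0 z [ 0.107 -0.031 -0.994] F [-0.3 -0.2  2.2] w 0.0201 dq 0.002 q6 1.58
```

Request:
{"method": "play_rows", "body": {
  "steps": [0, 0, 0, 0, 0, 0, 0, 0, 0, 0, 0, 0, 0, 0, 0, 0, 0, 0, 0, 0, 0, 0, 0.1, 0, 0, 0, 0.3, 0, 0, 0, 0.5, 0],
  "grip": 0.3
}}

```text
clock: 54.9
eef_pos: [0.6388, 0.0085, 0.1323]
orientation: [0.998, -0.034, 0.049, 0.014]
wrist_force: [-0.1, 0.6, -0.4]
gripper_width: 0.0559
```

Request:
{"method": "play_rows", "body": {
  "steps": [-0.1, 0.1, 0.5, 0, -0.3, 0.3, 0.3, 0, -0.5, 0.5, 0.1, 0, -0.5, 0.5, 0, 0, -0.5, 0.5, 0, 0, -0.4, 0.4, 0, 0, -0.3, 0.3, 0, 0, -0.2, 0.2, 0, 0]
}}

```text
clock: 55.7
eef_pos: [0.5003, 0.151, 0.1991]
orientation: [0.997, -0.037, 0.063, 0.012]
wrist_force: [-0.7, -0.3, 0.4]
gripper_width: 0.0555
```

Run:
```python
from m import *
s=st()
c=capture("wrist");save("w38",c);print(proj(c,[.494,.165,.009]),proj(c,[.494,.165,.034]))
a=capture("scene")["img"][150:300,240:440,::-1];cv2.imwrite("pics/s38z.png",cv2.resize(a,None,fx=4,fy=4))
```

```text
t 55.7 tcp [0.5003 0.151  0.1991] jaw -94.3 z [ 0.125 -0.029 -0.992] F [-0.7 -0.3  0.4] w 0.0555 dq 0.254 q6 1.86
[302.195401   251.25036624] [301.42181276 256.19083713]
```

View pics/w38.png

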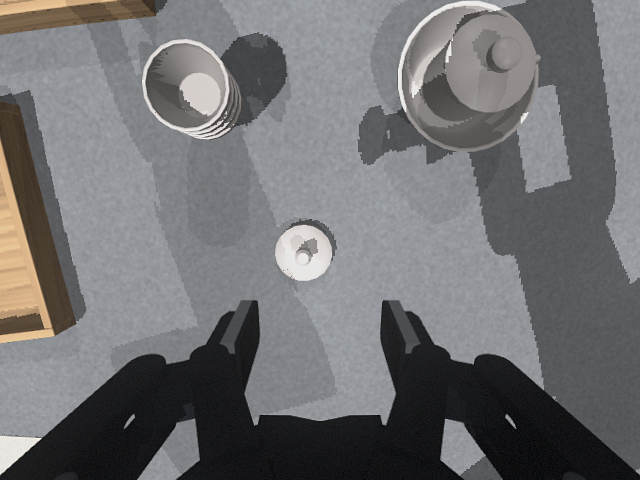

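View pics/s38z.png

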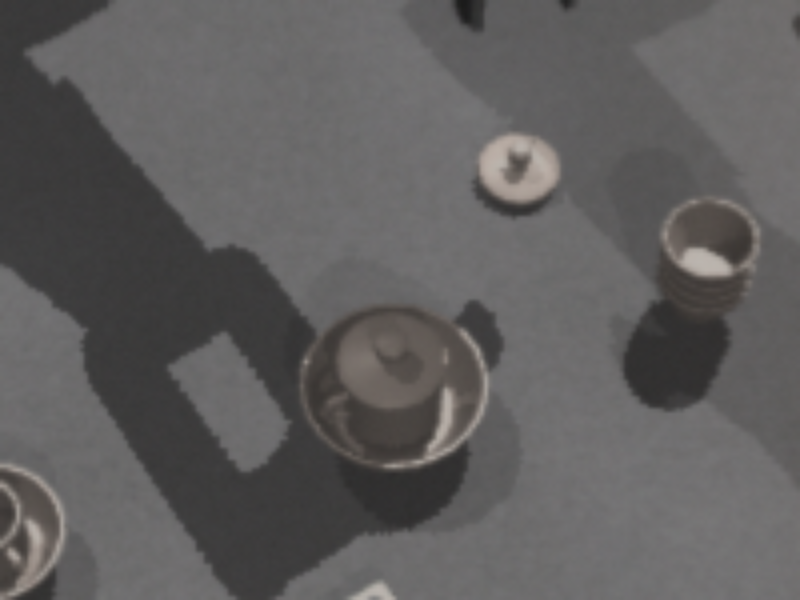

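Request:
{"method": "play_rows", "body": {
  "steps": [-0.1, 0.12, -0.1, 0, -0.06, 0.12, -0.4, 0, 0, 0, -0.6, 0, 0, 0, -0.6, 0, 0, 0, -0.5, 0, 0, 0, -0.3, 0, 0, 0, -0.2, 0, 0, 0, -0.1, 0]
}}

```text
clock: 56.6
eef_pos: [0.4962, 0.1599, 0.0546]
orientation: [0.997, -0.04, 0.065, 0.013]
wrist_force: [-0.2, 0.5, 0.3]
gripper_width: 0.0552
```

Run:
```python
from m import *
s=st()
c=capture("wrist");save("w39",c);print(proj(c,[.494,.165,.034]));st()
```

```text
t 56.6 tcp [0.4962 0.1599 0.0546] jaw -94.7 z [ 0.129 -0.031 -0.991] F [-0.2  0.5  0.3] w 0.0552 dq 0.116 q6 1.91
[309.08246875 302.79390639]
t 56.65 tcp [0.4958 0.1598 0.054 ] jaw -94.7 z [ 0.128 -0.031 -0.991] F [-0.7  0.1 -0.2] w 0.0558 dq 0.03 q6 1.91
```

View pics/w39.png

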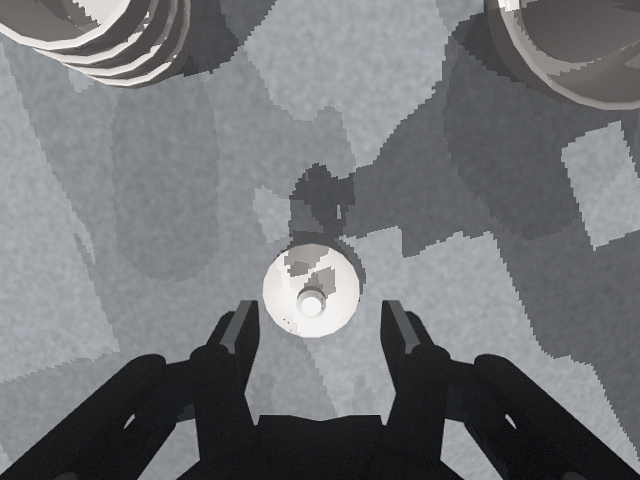

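Request:
{"method": "play_rows", "body": {
  "steps": [-0.05, 0.1, -0.1, 0, 0, 0, -0.12, 0, 0, 0, -0.12, 0, 0, 0, -0.12, 0, 0, 0, -0.1, 0, 0, 0, -0.06, 0, 0, 0, -0.02, 0, 0, 0, 0, 0]
}}

```text
clock: 57.45
eef_pos: [0.4958, 0.1658, 0.0226]
orientation: [0.997, -0.04, 0.068, 0.012]
wrist_force: [-0.1, 0.3, -0.1]
gripper_width: 0.0557
```

Run:
```python
from m import *
s=st()
c=capture("wrist");save("w40",c);print(proj(c,[.494,.165,.034]))
```

```text
t 57.45 tcp [0.4958 0.1658 0.0226] jaw -94.7 z [ 0.135 -0.029 -0.99 ] F [-0.1  0.3 -0.1] w 0.0557 dq 0.001 q6 1.93
[321.96494239 324.97193104]
```

View pics/w40.png

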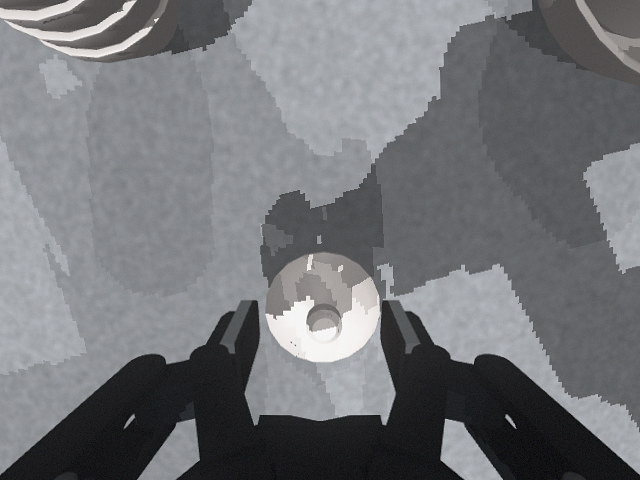

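Request:
{"method": "play_rows", "body": {
  "steps": [-0.02, 0, 0, 0, 0, 0, 0, 0, 0, 0, 0, 0, 0, 0, 0, 0, 0, 0, 0, 0, 0, 0, 0, 0, 0, 0, 0, 0, 0, 0, 0, 0],
  "grip": -1,
  "grip_force": 30
}}

```text
clock: 58.3
eef_pos: [0.4953, 0.1658, 0.0236]
orientation: [0.997, -0.04, 0.069, 0.012]
wrist_force: [-0.9, 0.4, -0.7]
gripper_width: 0.0142
```

Run:
```python
from m import *
s=st()
c=capture("wrist");save("w41",c)
```

```text
t 58.3 tcp [0.4953 0.1658 0.0236] jaw -94.7 z [ 0.136 -0.029 -0.99 ] F [-0.9  0.4 -0.7] w 0.0142 dq 0.002 q6 1.93
```

View pics/w41.png

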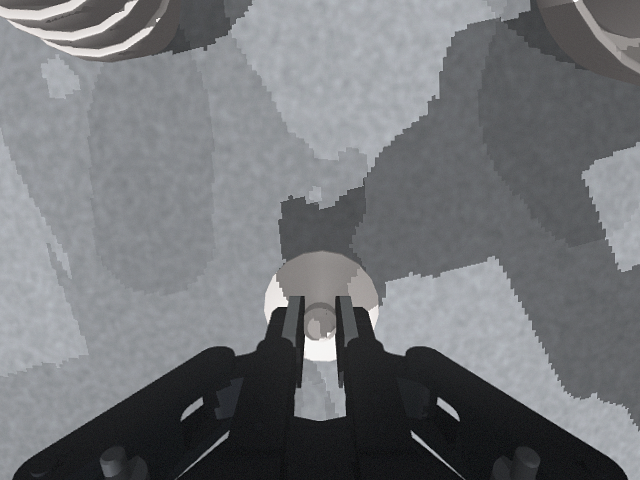

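Request:
{"method": "play_rows", "body": {
  "steps": [0, 0, 0.1, 0, 0, 0, 0.3, 0, 0, 0, 0.5, 0, 0, 0, 0.6, 0, 0, 0, 0.6, 0, 0, -0.2, 0.6, 0, 0.1, -0.5, 0.4, 0, 0.2, -0.6, 0.2, 0]
}}

```text
clock: 59.15
eef_pos: [0.5059, 0.1015, 0.1938]
orientation: [0.997, -0.037, 0.066, 0.012]
wrist_force: [0.4, 0.1, -1.0]
gripper_width: 0.0139
```

Request:
{"method": "play_rows", "body": {
  "steps": [0.3, -0.8, 0, 0, 0.3, -0.8, 0, 0, 0.3, -0.8, 0, 0, 0.3, -0.8, 0, 0, 0.3, -0.8, 0, 0, 0.3, -0.8, 0, 0, 0.3, -0.7, 0, 0, 0.3, -0.7, 0, 0]
}}

```text
clock: 59.95
eef_pos: [0.6299, -0.2199, 0.2027]
orientation: [0.997, -0.035, 0.073, 0.012]
wrist_force: [0.9, 1.1, -0.3]
gripper_width: 0.014
```

Run:
```python
from m import *
s=st()
```

```text
t 59.95 tcp [ 0.6299 -0.2199  0.2027] jaw -94.1 z [ 0.144 -0.028 -0.989] F [ 0.9  1.1 -0.3] w 0.014 dq 0.71 q6 1.2
```

Request:
{"method": "play_rows", "body": {
  "steps": [0.1, -0.3, 0, 0, 0.1, -0.25, 0, 0, 0, -0.1, -0.1, 0, 0, 0, -0.3, 0, 0, 0, -0.3, 0, 0, 0, -0.2, 0, 0, 0, -0.1, 0, 0, 0, 0, 0]
}}

```text
clock: 60.75
eef_pos: [0.6388, -0.2547, 0.1454]
orientation: [0.997, -0.036, 0.07, 0.011]
wrist_force: [0.6, -0.1, -0.4]
gripper_width: 0.0137
```

Run:
```python
from m import *
s=st()
c=capture("wrist");save("w42",c);print(onz(c,321,305,s['eef_pos'][2]-.0146),proj(c,[.642,-.272,.064]))
a=capture("scene")["img"][180:320,160:320,::-1];cv2.imwrite("pics/s42z.png",cv2.resize(a,None,fx=4,fy=4))
```

```text
t 60.75 tcp [ 0.6388 -0.2547  0.1454] jaw -94.2 z [ 0.139 -0.026 -0.99 ] F [ 0.6 -0.1 -0.4] w 0.0137 dq 0.014 q6 1.16
[ 0.63704018 -0.25566268  0.13075363] [341.82618403 265.06369489]
```

View pics/w42.png

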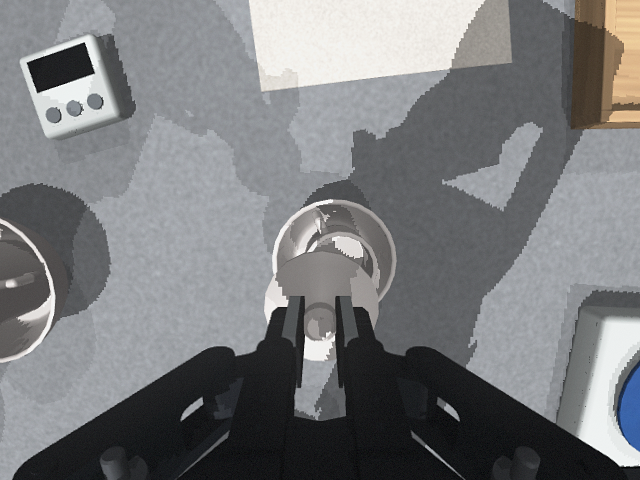

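View pics/s42z.png

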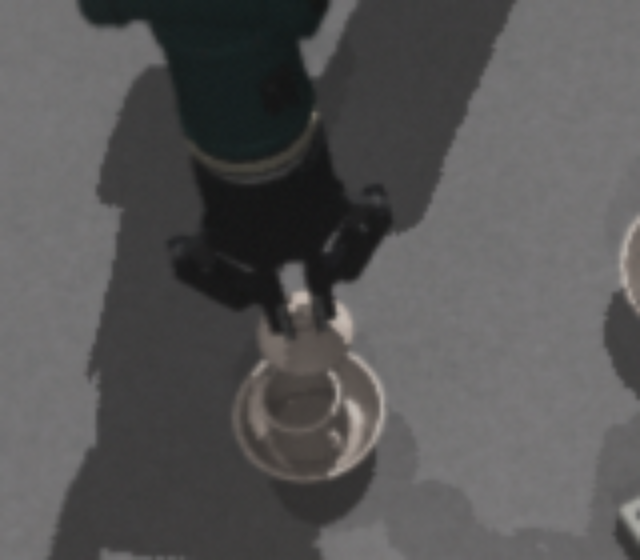

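Request:
{"method": "play_rows", "body": {
  "steps": [0.05, -0.1, 0, 0, 0.04, -0.12, 0, 0, 0, -0.08, -0.05, 0, 0, -0.02, -0.2, 0, 0, 0, -0.3, 0, 0, 0, -0.25, 0, 0, 0, -0.1, 0, 0, 0, 0, 0]
}}

```text
clock: 61.65
eef_pos: [0.6446, -0.2733, 0.0995]
orientation: [0.997, -0.036, 0.072, 0.012]
wrist_force: [0.0, -0.3, -0.1]
gripper_width: 0.014
```

Run:
```python
from m import *
s=st()
c=capture("wrist");save("w43",c);print(onz(c,321,305,s['eef_pos'][2]-.0146),proj(c,[.642,-.272,.064]))
```

```text
t 61.65 tcp [ 0.6446 -0.2733  0.0995] jaw -94.2 z [ 0.143 -0.029 -0.989] F [ 0.  -0.3 -0.1] w 0.014 dq 0.012 q6 1.13
[ 0.64298404 -0.27426672  0.08492663] [316.26728574 295.07708173]
```

View pics/w43.png

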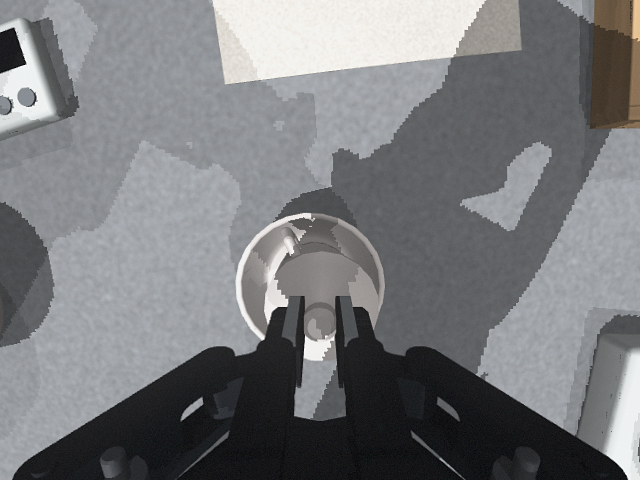

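Request:
{"method": "play_rows", "body": {
  "steps": [-0.03, 0.04, -0.06, 0, 0, 0, -0.08, 0, 0, 0, -0.08, 0, 0, 0, -0.06, 0, 0, 0, -0.04, 0, 0, 0, 0, 0, 0, 0, 0, 0, 0, 0, 0, 0]
}}

```text
clock: 62.5
eef_pos: [0.6442, -0.2712, 0.0847]
orientation: [0.997, -0.036, 0.074, 0.013]
wrist_force: [0.3, 0.6, -1.2]
gripper_width: 0.014
```

Run:
```python
from m import *
s=st()
c=capture("wrist");save("w44",c);print(onz(c,321,305,s['eef_pos'][2]-.0146),proj(c,[.642,-.272,.064]))
a=capture("scene")["img"][180:320,160:320,::-1];cv2.imwrite("pics/s44z.png",cv2.resize(a,None,fx=4,fy=4))
```

```text
t 62.5 tcp [ 0.6442 -0.2712  0.0847] jaw -94.2 z [ 0.147 -0.03  -0.989] F [ 0.3  0.6 -1.2] w 0.014 dq 0.003 q6 1.13
[ 0.64264818 -0.2722441   0.07014752] [320.32939613 302.48451415]
```

View pics/w44.png

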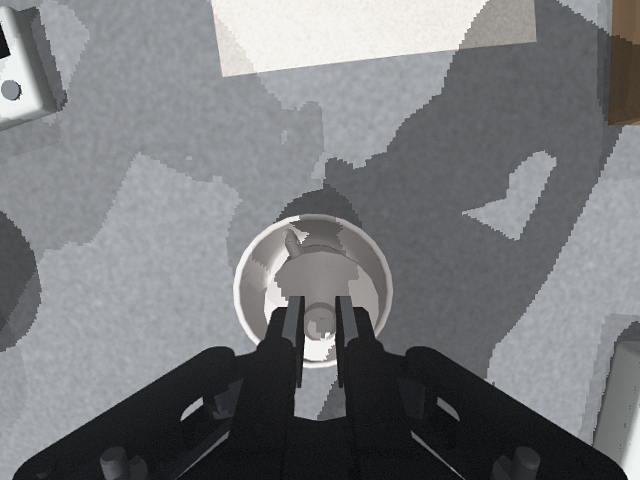

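View pics/s44z.png

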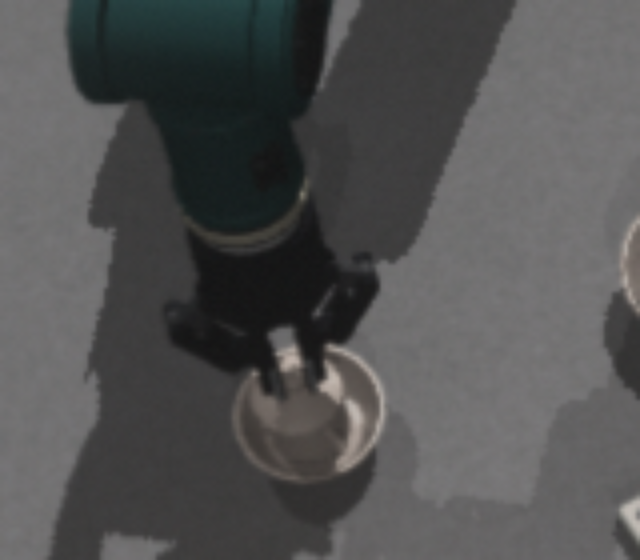

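Aligned; lower the last 4 mm.

Request:
{"method": "play_rows", "body": {
  "steps": [0, 0, -0.03, 0, 0, 0, -0.03, 0, 0, 0, -0.03, 0, 0, 0, -0.02, 0, 0, 0, -0.02, 0, 0, 0, -0.01, 0, 0, 0, 0, 0, 0, 0, 0, 0]
}}

```text
clock: 63.4
eef_pos: [0.6455, -0.2716, 0.081]
orientation: [0.996, -0.036, 0.076, 0.013]
wrist_force: [-1.9, 1.0, 1.7]
gripper_width: 0.014
```

Run:
```python
from m import *
s=st()
```

```text
t 63.4 tcp [ 0.6455 -0.2716  0.081 ] jaw -94.2 z [ 0.151 -0.032 -0.988] F [-1.9  1.   1.7] w 0.014 dq 0.002 q6 1.13
```

Request:
{"method": "play_rows", "body": {
  "steps": [0, 0, 0, 0, 0, 0, 0, 0, 0, 0, 0, 0, 0, 0, 0, 0, 0, 0, 0, 0, 0, 0, 0.1, 0, 0, 0, 0.3, 0, 0, 0, 0.5, 0],
  "grip": 0.3
}}

```text
clock: 64.2
eef_pos: [0.642, -0.2701, 0.1198]
orientation: [0.997, -0.036, 0.07, 0.011]
wrist_force: [-0.1, -0.5, 0.6]
gripper_width: 0.0554
```

Request:
{"method": "play_rows", "body": {
  "steps": [0, 0, 0.6, 0, -0.3, 0, 0.6, 0, -0.6, 0, 0.4, 0, -0.8, 0, 0, 0, -0.8, 0, 0, 0, -0.8, 0, 0, 0, -0.6, 0, 0, 0, -0.3, 0, 0, 0]
}}

```text
clock: 65.0
eef_pos: [0.4307, -0.2714, 0.223]
orientation: [0.996, -0.034, 0.083, 0.019]
wrist_force: [0.6, -0.2, -0.2]
gripper_width: 0.0557
```

Run:
```python
from m import *
s=st()
c=capture("scene");a=c["img"][160:320,200:460,::-1];cv2.imwrite("pics/s45z.png",cv2.resize(a,None,fx=3,fy=3))
c=capture("top");save("t45",c);a=c["img"][215:275,210:440,::-1];cv2.imwrite("pics/t45z.png",cv2.resize(a,None,fx=3.4,fy=3.4,interpolation=2))
m=mask2(c)
for n in('stack','bowlL','bowlS'): print(n,circ(c,m,*O[n]))
```

```text
t 65.0 tcp [ 0.4307 -0.2714  0.223 ] jaw -94.0 z [ 0.164 -0.043 -0.986] F [ 0.6 -0.2 -0.2] w 0.0557 dq 0.319 q6 0.92
stack (array([0.63794012, 0.23651873]), np.float64(0.0661814539166181), 67, np.float64(0.0011114887413667257))
bowlL (array([0.64133664, 0.01093097]), np.float64(0.12142902382104119), 120, np.float64(0.0005715022229123359))
bowlS (array([ 0.64080752, -0.26689734]), np.float64(0.0956823465373501), 95, np.float64(0.0008050495874508956))
```

View pics/s45z.png

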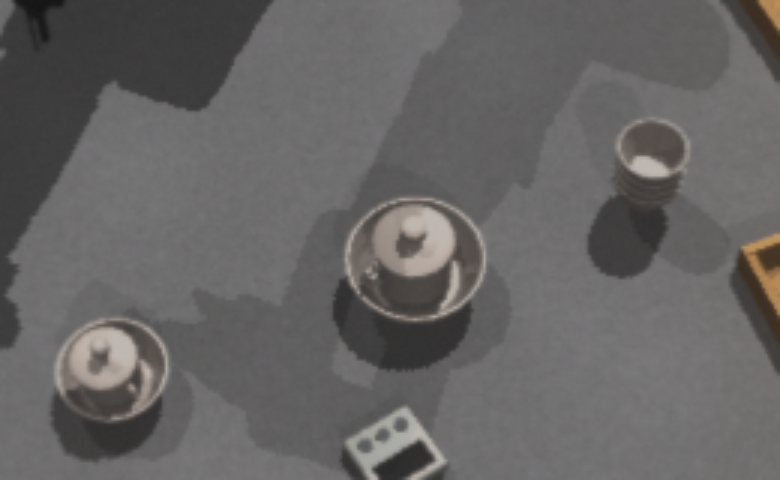

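View pics/t45z.png

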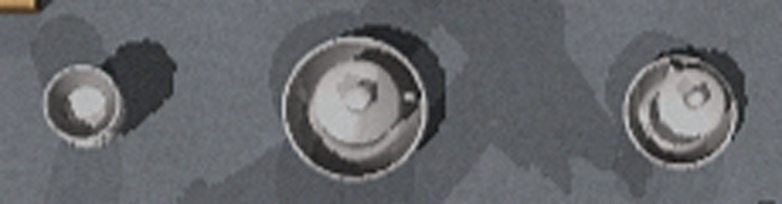

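Request:
{"method": "play_rows", "body": {
  "steps": [0.2, 0.2, 0, 0, 0.4, 0.4, 0, 0, 0.4, 0.5, 0, 0, 0.4, 0.5, 0, 0, 0.3, 0.4, 0, 0, 0.1, 0.2, 0, 0, 0, 0, 0, 0, 0, 0, 0, 0]
}}

```text
clock: 65.9
eef_pos: [0.5299, -0.1584, 0.2308]
orientation: [0.995, -0.034, 0.089, 0.022]
wrist_force: [0.1, -0.3, -0.1]
gripper_width: 0.0554
```

Run:
```python
from m import *
s=st()
c=capture("wrist");save("w46",c)
for X in ([.6413,.0075,.079],[.642,-.272,.067],[.637,.236,.088]): print(proj(c,X).round(0))
```

```text
t 65.9 tcp [ 0.5299 -0.1584  0.2308] jaw -94.2 z [ 0.176 -0.05  -0.983] F [ 0.1 -0.3 -0.1] w 0.0554 dq 0.009 q6 1.23
[112. 148.]
[427. 127.]
[-139.  176.]
```

View pics/w46.png

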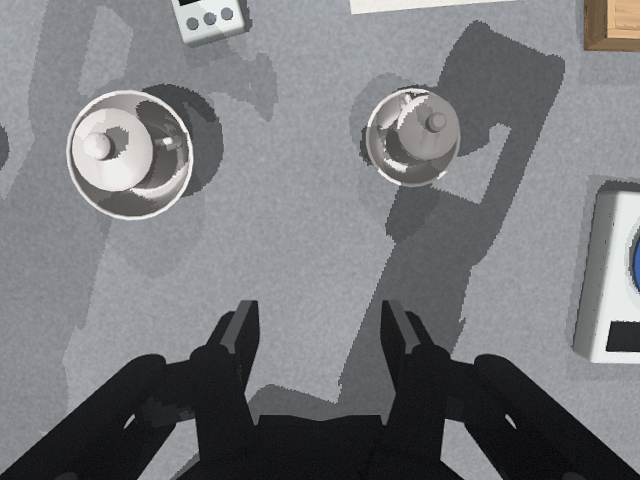

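Run:
```python
from m import *
st(); print(bot.sign_off())
```

```text
t 65.95 tcp [ 0.5298 -0.1586  0.2309] jaw -94.2 z [ 0.176 -0.05  -0.983] F [-0.   0.6 -1. ] w 0.0558 dq 0.015 q6 1.23
the job is handed in; nothing more can be done
None
```

The job is handed in at about 66 s of the 122 s allowed. The single sipping cup is nested in the stack, both lidded cups stand in their own bowls, and each has its own lid on. Sign-off gave no verdict.

**What the last checks showed:**
- **Lids:** in the last wrist picture both sit within about 2 px of where I had measured the cups, roughly 2 mm.
- **Seating:** each lid touched down within about 0.5 mm of the height I had worked out for it.
- **Cups in bowls:** about 3 mm off centre (large) and 5 mm (small), measured before the lids went on; the limit is 12 mm.
- **Bowls and stack:** the bowls moved less than 1 mm and the stack about 2 mm, which is within measuring error.
- **Sipping cup:** it touched down about 1 mm above the height I expected, and the rims look evenly spaced.
- **Forces:** the wrist force readings, taken between moves, stayed under about 4 N. The timer and tray look untouched in the pictures, though I did not measure them.

**What went wrong or disagreed:**
- **Tool tilt:** the tool slowly leaned over from stopping and starting, ending about 0.18 rad off vertical. I spent some time trying to correct this mid-job with limited success. For each of the last three pieces, the lean at pick-up and set-down matched to within about 0.02 rad, so they went down level.
- **Scene-camera cross-check:** my automatic fit on that camera's first picture failed, so positions rest on the top and wrist cameras. Those two mostly agreed within 2–3 mm, and about 4 mm for the small cup at pick-up and for both cups once in their bowls.

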